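Turn the settled resin bottle over and return it to its tray

TASK

The potting resin in the closed white square bottle has settled: turn the bottle upside down and leave it standing on its red cap on the blue mat, let go of it for a second, then take it again and stand it upright, cap up, in the empty orange tray and let go. You may lay it on its side on the mat on the way to change your grip. Leave the wire spool, the white housing and the gear motor where they are.

Things in the scene. Friction and masses are not known exactly. Their poses are not given: they have to be found in the camera images.
- bottle_center (a point): Centre (half-way up) of the loose closed white bottle: 35 mm from its base, 35 mm from its cap's flat top, 23 mm from each flat side. z points from base to cap, x and y square to the flat sides. It starts upright on the bare bench, left or right of the mat. Its centre is 35 mm above the support when standing on base or cap, 23 mm when lying; it lies stably on any side.
- bottle: The same bottle, rigid; origin under its base, z to the cap. White square body 46 x 46 mm, 52 mm tall, with a cream blank label, a short neck, then a round red cap, 40 mm diameter, 14 mm tall, that never comes off; 70 mm in all. About 0.15 kg, centre of mass within 10 mm of the bottle's centre.
- mat_top (a point): Centre of the top of the blue mat, a square 180 x 180 mm and 3 mm thick, fixed to the bench, clear on top. x and y along its sides, z up. The bench around it is bare for at least 30 mm on every side but the far one, where the bystanders are.
- tray_floor (a point): Centre of the inner floor of the orange tray, fixed to the bench: 140 x 140 mm outside, 20 mm tall, walls and floor 5 mm, empty. The floor is 5 mm above the bench. x and y along its sides, z up. It is on the other side of the mat from the bottle's start.
- spool: Bystander: grey spool wound with copper wire, 60 mm diameter, 44 mm tall, standing beyond the mat. Origin under its centre.
- housing: Bystander: white U-shaped plastic housing with a black hub, 50 x 50 x 38 mm, beyond the mat. Origin under its centre.
- gearmotor: Bystander: dark small gear motor, about 66 x 30 x 26 mm, beyond the mat. Origin under its centre.
Things that resemble listed ones, but are neither listed nor needed, are in the scene too. Leave any green look-alike of the bottle alone. There is more than one size of the part that bears tray_floor; the job needs the larger.

How it is judged:
By the outcome, as a careful person would: the job done as asked, in the order asked, and still so for the second after the job is handed in, with the robot touching nothing.
It also fails if it takes over 72 s, if anything falls off the work surface, if the arm or the gripper's body presses on something with over 40 N, if the wrist force passes 120 N, or if a joint passes its speed limit or range.

ROBOT

A 6-joint arm with a two-finger parallel gripper is mounted at the origin on the work surface. World frame = base frame: x ahead of the robot, y to its left, z up, the work surface at z = 0. Lengths are in mm, angles in degrees, forces in N, time in s.
With the tool pointing down it reaches from about 350 to 850 mm from the base axis. Payload 8.1 kg.
Tool frame: the origin (TCP) lies at the very end of the fingers, on their centre line; the grasp point (between the pads) lies grip_depth behind it (grip_depth is the distance from the TCP to the grasp point, in mm); z points along the fingers, y is the direction in which the jaws open and shut (so a half turn about z gives the same grasp; the last joint's range is limited). The gripper opens to 85 mm and grips with 20 to 120 N. Pads are 22 mm wide; open, the fingers measure 114 mm over their backs; the gripper's body (76 mm by 85 mm) begins 54 mm behind the grasp point. The pads swing forward as they close: fully open they stand 13 mm farther back than shut.
Start: joints at [59.164, 7.471, 85.268, -0, 87.261, -4.893], TCP at [262.471, 539.55, 231.292] pointing down, gripper open.
Joint ranges: [-169.43, 169.43], [-51.17, 129.36], [1.28, 143.12], [-76.62, 256.62], [0, 156.53], [-152.29, 152.29]. Speed limits (degrees/s): [136.94, 136.94, 159.86, 180, 180, 180].

INTERFACE

Orientations are given as [roll, pitch, yaw] about the fixed x, y, z axes, in that order (R = Rz(yaw) Ry(pitch) Rx(roll)).
In Python, from bench import * gives the robot as it stands.
- The arm moves only by the tool step_arm, never from a script. Its argument "plan" is a list of rows, each an object of numbers: "grip": the finger opening in cm, from 0 to 8.54; "tx", "ty", "tz": the shift along the tool's x, y, z in cm; "ax", "ay", "az": the turn, a rotation vector about the tool's x, y, z in degrees. In form: [{"grip": .., "tx": .., "ty": .., "tz": .., "ax": .., "ay": .., "az": ..}, ...]. A call has 1 to 8 rows; each row shifts and turns the commanded pose from where the row before left it, along the tool's axes as they then stand; what a row does not reach is not made up. A row lasts 1/12 s, in which the tool goes at most 41.7 mm and 7.16 degrees, less where a joint would pass 70% of its speed; a pose out of reach is approached as far as the arm can. A call with a gripper value outside its range is refused whole. The fingers move at their own pace and stop on an object; "newtons" is the grip in N (left out, the last holds). Time passes only in rows, so rows that do not move let the fingers close. It gives the time, the measured TCP pose, the force and the opening at its end, in the units of the state.
- sense(): the state, without advancing time (a new reading comes with each control period).
- snapshot(name): name is "side" or "top" or "wrist"; returns the picture (480x640x3 uint8, red, green, blue); there is no depth.
- camera_model(name): a dict with "intrinsics" (3x3 intrinsics, pixels), "pose" (4x4, takes a point from camera to world coordinates); the wrist camera has in their place "T_tool_cam" (4x4, takes a point from camera to tool coordinates, whose origin is the TCP and whose axes are the flange's). Camera axes: x right, y down, z forward; pixel columns grow to the right and rows downward; lengths in mm; the calibration is good to about 2 mm. A picture is of the moment at which its call begins: read the wrist's pose just before it. camera_model takes no time and is no camera call.
- hand_in(): hands the job in, once; it reports no verdict.
The state is a dict: "time": time; "joint_pos": joint angles; "qd": joint speeds; "joint_efforts": joint torques, N m; "tool_pos": TCP position; "tcp_rot": TCP orientation; "ft_force": force on the tool from outside, world axes, zero at the start; "wrist_torque": the same for the moment, N m; "finger_gap": finger opening in mm.
Only numpy, scipy, OpenCV 4.12 (cv2) and the standard library are available. Lean on these libraries where they do the work, as an engineer would, in place of code of your own. Each camera call takes 0.05 s, during which the arm holds its last target.

## Working session

There is one attempt and no reset: what is moved stays moved. The work goes in short steps, Python scripts to look and compute and a tool call to move; the robot and the scene stay as the last step left them, time stands still between calls to the robot, and variables do not carry over. Pictures are saved under pics/ and viewed, and the job is handed in when it is done.

Besides the shell and the picture viewer there is one more tool, called by a JSON object that holds its "fn" and its "kwargs", one argument or row to a line. step_arm: Moves the arm, as the interface text tells. Its arguments: {"type":"object","properties":{"plan":{"type":"array","items":{"type":"object","properties":{"grip":{"type":"number"},"tx":{"type":"number"},"ty":{"type":"number"},"tz":{"type":"number"},"ax":{"type":"number"},"ay":{"type":"number"},"az":{"type":"number"}}}},"newtons":{"type":"number"}},"required":["plan"]}

```bash
ls; mkdir -p pics; python3 - <<'E'
from bench import *
import cv2
s=sense();print(s)
for n in("side","top","wrist"):
    im=snapshot(n);cv2.imwrite(f"pics/{n}0.png",im[:,:,::-1]);print(n,camera_model(n))
E
```

```text
pics
{'time': 0.0, 'joint_pos': array([ 5.91619125e+01,  7.51369492e+00,  8.53304897e+01, -1.69452604e-03,
        8.72622583e+01, -4.89433885e+00]), 'qd': array([-0.04027895,  0.03177882, -0.07313558, -0.17848234,  0.12431251,
        0.00062104]), 'joint_efforts': array([ 3.23060622e-04, -5.69400179e+01, -5.00548804e+01,  2.98228292e-05,
        1.44785739e-02,  6.09049084e-05]), 'tool_pos': array([262.20582715, 539.04955786, 230.24757387]), 'tcp_rot': array([-1.79893801e+02, -7.39527384e-03,  1.54056327e+02]), 'ft_force': array([-0.35330348, -0.18930068, -0.48602834]), 'wrist_torque': array([ 0.0010441 , -0.06886852,  0.02630093]), 'finger_gap': 85.24453031065364}
side {'intrinsics': array([[444.33482258,   0.        , 324.11241776],
       [  0.        , 444.33482258, 243.38275281],
       [  0.        ,   0.        ,   1.        ]]), 'pose': array([[-9.96086787e-01, -5.31220869e-02,  7.06339684e-02,
         5.10796664e+02],
       [-8.74180117e-02,  7.09815926e-01, -6.98941659e-01,
         7.28193473e+02],
       [-1.30078761e-02, -7.02381232e-01, -7.11682092e-01,
         8.2
[... 456 characters left out ...]
    [ 3.68679674e-02, -1.81241963e-01, -9.82747223e-01,
         1.03425296e+03],
       [ 0.00000000e+00,  0.00000000e+00,  0.00000000e+00,
         1.00000000e+00]])}
wrist {'intrinsics': array([[425.57312552,   0.        , 317.48158553],
       [  0.        , 425.57312552, 245.34737655],
       [  0.        ,   0.        ,   1.        ]]), 'T_tool_cam': array([[ 2.69473850e-04, -9.50888123e-01, -3.09534658e-01,
         7.95204916e+01],
       [ 9.99999952e-01,  2.08724510e-04,  2.29377154e-04,
         4.75453871e-01],
       [-1.53504542e-04, -3.09534705e-01,  9.50888134e-01,
        -1.43394657e+02],
       [ 0.00000000e+00,  0.00000000e+00,  0.00000000e+00,
         1.00000000e+00]])}
```

View pics/side0.png

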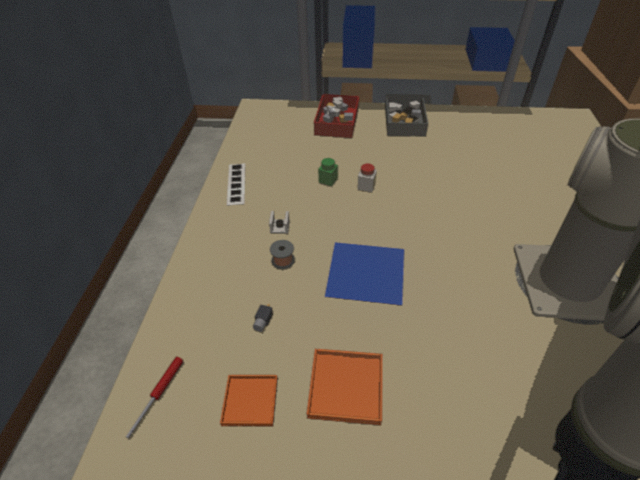

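View pics/top0.png

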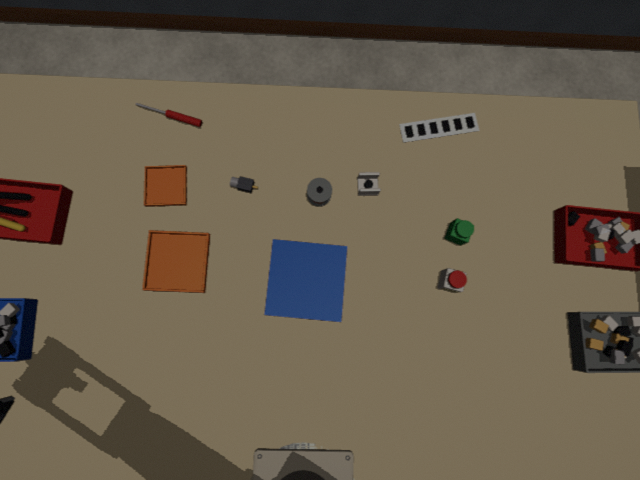

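View pics/wrist0.png

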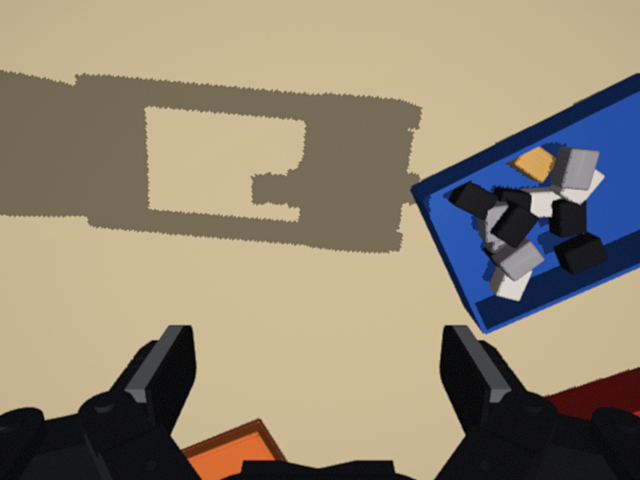

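Top view: bottle's red cap at (457,280), green look-alike (461,231), mat centre (307,281), large tray (177,262), small tray (166,186), gear motor (244,184), spool (319,191), housing (369,184). I'll enlarge.

```bash
python3 - <<'E'
import cv2,numpy as np
t=cv2.imread("pics/top0.png");s=cv2.imread("pics/side0.png")
a=cv2.resize(t[210:310,420:500],None,fx=7,fy=6,interpolation=cv2.INTER_CUBIC)
cv2.imwrite("pics/c1.png",cv2.resize(t[215:305,420:500],(640,720)[0:2] if 0 else (528,594),interpolation=cv2.INTER_CUBIC))
cv2.imwrite("pics/c2.png",cv2.resize(t[220:330,135:355],(800,400),interpolation=cv2.INTER_CUBIC))
cv2.imwrite("pics/c3.png",cv2.resize(s[145:205,305:395],(800,533),interpolation=cv2.INTER_CUBIC))
E
```

```text
(no output)
```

View pics/c1.png

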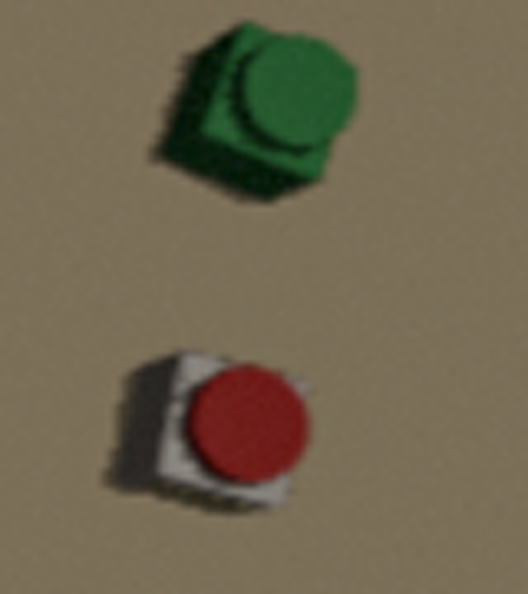

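View pics/c2.png

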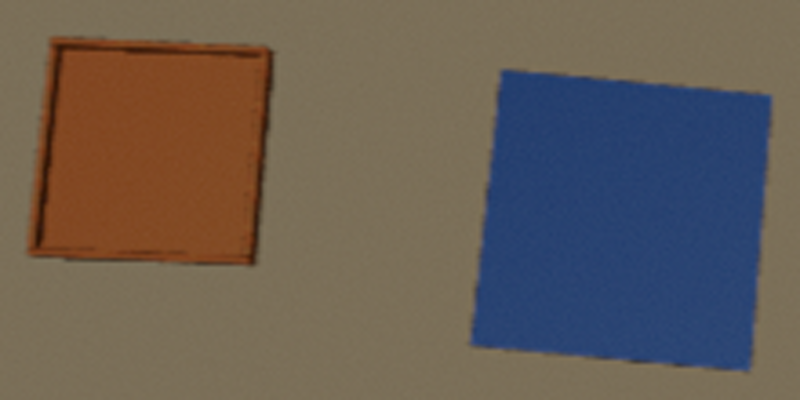

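View pics/c3.png

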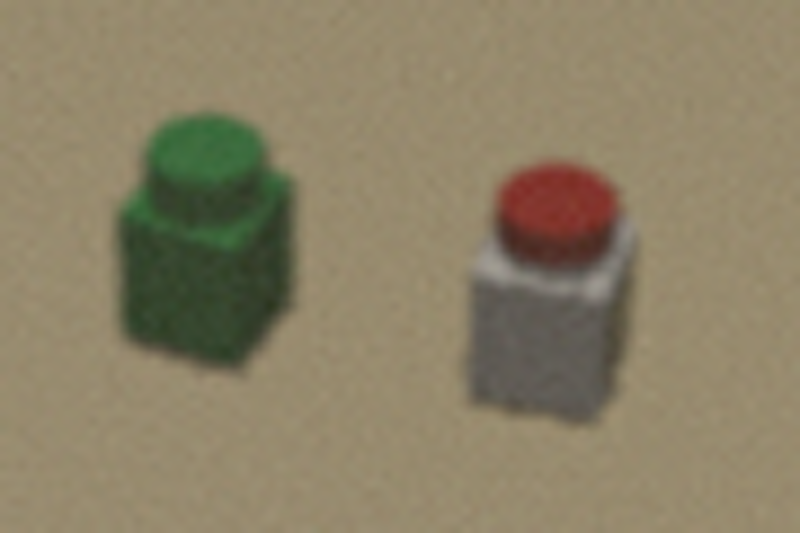

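```bash
cat > h.py <<'E'
import numpy as np
from bench import *
from scipy.spatial.transform import Rotation as R
def ray(n,uv,z,K=None,P=None):
    if P is None:
        m=camera_model(n);K=m["intrinsics"];P=m["pose"]
    d=P[:3,:3]@np.linalg.solve(K,[uv[0],uv[1],1.]);o=P[:3,3]
    return o+d*(z-o[2])/d[2]
def proj(K,P,p):
    c=np.linalg.inv(P)@np.append(p,1);q=K@c[:3];return q[:2]/q[2]
def wristP(s):
    T=np.eye(4);T[:3,:3]=R.from_euler('xyz',s['tcp_rot'],degrees=True).as_matrix();T[:3,3]=s['tool_pos']
    m=camera_model("wrist");return m["intrinsics"],T@m["T_tool_cam"]
E
python3 - <<'E'
from h import *
np.set_printoptions(precision=1,suppress=True)
f=lambda p,s,o:((p[0]+.5)/s-.5+o[0],(p[1]+.5)/s-.5+o[1])
def show(n,cam,pts,s,o,z):
    w=np.array([ray(cam,f(p,s,o),z) for p in pts]);print(n,w.tolist() if 0 else w[:,:2].round(1).tolist(),'mean',w.mean(0))
    for i in range(len(w)-1):
        d=w[i+1]-w[i];print('   len',np.hypot(*d[:2]),'ang',np.degrees(np.arctan2(d[1],d[0])))
show('cap','top',[(248,424)],6.6,(420,215),70)
show('body','top',[(188,353),(160,472),(285,505)],6.6,(420,215),52)
show('mat','top',[(502,70),(771,96),(750,371),(472,345)],3.636,(135,220),3)
show('tray','top',[(50,38),(271,47),(255,264),(29,256)],3.636,(135,220),20)
show('capS','side',[(558,212-4)],8.889,(305,145),70)
show('bodyS','side',[(478,270),(600,297),(640,225)],8.889,(305,145),52)
show('green','top',[(300,92)],6.6,(420,215),70)
show('sp/hous/gm','top',[(319,191),(369,184),(244,184)],1,(0,0),25)
show('smalltray','side',[(250,400)],1,(0,0),10)
show('matS','side',[(334,244),(405,248),(403,304),(327,298)],1,(0,0),3)
show('trayS','side',[(314,350),(383,352),(382,423),(309,419)],1,(0,0),20)
E
```

```text
cap [[487.2, -330.7]] mean [ 487.2 -330.7   70. ]
body [[512.8, -316.8], [471.5, -306.0], [461.5, -349.0]] mean [ 481.9 -323.9   52. ]
   len 42.71633885423466 ang 165.31138948061707
   len 44.20604810034609 ang -103.0779331749368
mat [[575.5, 88.8], [564.0, -88.7], [385.7, -78.0], [397.2, 99.6]] mean [480.6   5.4   3. ]
   len 177.94124168025547 ang -93.69339233520188
   len 178.64272306775126 ang 176.56821386577099
   len 178.06755841279602 ang 86.28995932728473
tray [[583.6, 377.7], [582.6, 236.6], [443.6, 236.6], [444.5, 377.2]] mean [513.6 307.   20. ]
   len 141.03792292752163 ang -90.4365992691438
   len 139.00729199045708 ang -179.97213159815766
   len 140.5852233455492 ang 89.63463745476383
capS [[488.9, -323.6]] mean [ 488.9 -323.6   70. ]
bodyS [[513.5, -313.0], [474.0, -301.4], [461.5, -341.1]] mean [ 483.  -318.5   52. ]
   len 41.12693223864397 ang 163.599916183633
   len 41.67912938856209 ang -107.56196201640964
green [[602.5, -352.4]] mean [ 602.5 -352.4   70. ]
sp/hous/gm [[691.8, -18.0], [713.9, -138.3], [702.3, 161.6]] mean [702.7   1.8  25. ]
   len 122.29344570959978 ang -79.59767891679361
   len 300.13372167502587 ang 92.20301347953183
smalltray [[696.3, 358.8]] mean [696.3 358.8  10. ]
matS [[566.5, -78.0], [384.1, -77.2], [395.7, 101.9], [570.1, 98.2]] mean [479.1  11.2   3. ]
   len 182.39828742352202 ang 179.76067367074384
   len 179.48002846239729 ang 86.29668558847901
   len 174.39875104082597 ang -1.2046481369746855
trayS [[584.4, 246.9], [443.2, 240.2], [445.8, 386.8], [578.7, 390.3]] mean [513.  316.1  20. ]
   len 141.35067356387813 ang -177.31812842451725
   len 146.5416129199727 ang 88.99721628294532
   len 132.97558262425176 ang 1.535214913010577
```

```bash
python3 - <<'E'
import bench
print([ (k,getattr(bench,k) if not callable(getattr(bench,k)) else '') for k in dir(bench) if not k.startswith('__')])
E
cat >> h.py <<'E'
def T_of(pos,Rm):
    T=np.eye(4);T[:3,:3]=Rm;T[:3,3]=pos;return T
def cur():
    s=sense();return T_of(s['tool_pos'],R.from_euler('xyz',s['tcp_rot'],degrees=True).as_matrix()),s
def att(yaw,tilt):
    """tool x at azimuth yaw when down; tilt>0: tool z leans toward azimuth yaw (turn -tilt about tool y)"""
    return (R.from_euler('z',yaw,degrees=True)*R.from_euler('x',180,degrees=True)*R.from_euler('y',tilt,degrees=True)).as_matrix()
def apply(T,row):
    D=np.eye(4);D[:3,3]=np.array(row[:3])*10;D[:3,:3]=R.from_rotvec(np.radians(row[3:])).as_matrix();return T@D
def plan(T,target,N):
    """constant screw row"""
    from scipy.linalg import logm,expm
    D=np.linalg.inv(T)@target
    d=expm(np.real(logm(D))/N)
    row=np.r_[d[:3,3]/10,np.degrees(R.from_matrix(d[:3,:3]).as_rotvec())]
    print('N',N,'row',row.round(3).tolist(),'|t|mm',np.linalg.norm(row[:3])*10,'rot',np.linalg.norm(row[3:]))
    return row.round(2)
E
python3 - <<'E'
from h import *
T,s=cur()
print(att(0,30)[:,2])
T0=T
for p,y in [((430,400,230),112),((510,150,230),70),((520,-100,230),28),((440,-300,230),-14)]:
    G=T_of(p,att(y,0));r=plan(T0,G,8)
    for i in range(8):T0=apply(T0,r)
    print(T0[:3,3])
E
```

```text
[('PlanningError', ''), ('camera_model', ''), ('grip_depth', 18.700000000000003), ('hand_in', ''), ('sense', ''), ('snapshot', '')]
[ 5.00000000e-01 -1.06057524e-16 -8.66025404e-01]
N 8 row [-2.777, 0.226, 0.005, -0.011, 0.003, 5.257] |t|mm 27.857665829586267 rot 5.257155654354105
[430.35755174 399.98130361 229.65819287]
N 8 row [-3.252, 0.815, -0.003, 0.002, 0.003, 5.247] |t|mm 33.528612640522965 rot 5.2471471278742
[509.59103578 150.1591775  229.76710875]
N 8 row [-2.423, 2.089, -0.002, 0.003, 0.001, 5.247] |t|mm 31.99685736415791 rot 5.247147127874202
[520.14379079 -99.82286935 229.86062892]
N 8 row [-1.437, 2.351, -0.001, 0.003, -0.001, 5.247] |t|mm 27.555811009811745 rot 5.247147127874198
[ 439.71785511 -299.92518463  229.91549113]
```

{"fn": "step_arm", "kwargs": {
  "plan": [
    {"grip":8.5,"tx":-2.78,"ty":0.23,"az":5.25},
    {"tx":-2.78,"ty":0.23,"az":5.25},
    {"tx":-2.78,"ty":0.23,"az":5.25},
    {"tx":-2.78,"ty":0.23,"az":5.25},
    {"tx":-2.78,"ty":0.23,"az":5.25},
    {"tx":-2.78,"ty":0.23,"az":5.25},
    {"tx":-2.78,"ty":0.23,"az":5.25},
    {"tx":-2.78,"ty":0.23,"az":5.25}
  ]
}}

```text
invalid input
```

```bash
python3 - <<'E'
from h import *
import cv2
T,s=cur();print(s['time'],s['tool_pos'],s['tcp_rot'],s['joint_pos'].round(1),s['qd'].round(1))
im=snapshot("wrist");cv2.imwrite("pics/w1.png",im[:,:,::-1]);np.save("w1.npy",wristP(s)[1])
E
```

```text
0.15 [262.24631601 539.17117094 230.4274325 ] [-1.79913855e+02 -7.34818439e-03  1.54057155e+02] [59.2  7.5 85.3 -0.  87.3 -4.9] [ 0.1 -0.1 -0.1 -0.1  0.1 -0. ]
```

View pics/w1.png

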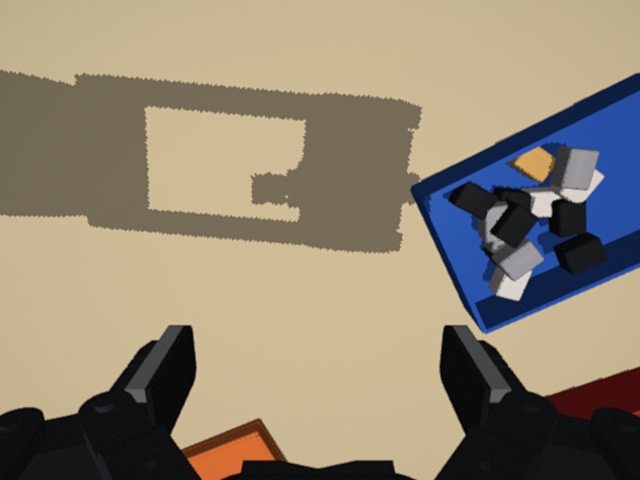

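The move was refused as invalid, so the picture is unchanged. Likely every key must be present in each row.

{"fn": "step_arm", "kwargs": {
  "plan": [
    {"grip":8.5,"tx":-2.78,"ty":0.23,"tz":0,"ax":0,"ay":0,"az":5.25},
    {"grip":8.5,"tx":-2.78,"ty":0.23,"tz":0,"ax":0,"ay":0,"az":5.25},
    {"grip":8.5,"tx":-2.78,"ty":0.23,"tz":0,"ax":0,"ay":0,"az":5.25},
    {"grip":8.5,"tx":-2.78,"ty":0.23,"tz":0,"ax":0,"ay":0,"az":5.25},
    {"grip":8.5,"tx":-2.78,"ty":0.23,"tz":0,"ax":0,"ay":0,"az":5.25},
    {"grip":8.5,"tx":-2.78,"ty":0.23,"tz":0,"ax":0,"ay":0,"az":5.25},
    {"grip":8.5,"tx":-2.78,"ty":0.23,"tz":0,"ax":0,"ay":0,"az":5.25},
    {"grip":8.5,"tx":-2.78,"ty":0.23,"tz":0,"ax":0,"ay":0,"az":5.25}
  ]
}}

```text
time: 0.87
tool_pos: [431.6, 399.3, 230.9]
tcp_rot: [-180.0, 0.0, 111.8]
ft_force: [0.5, -0.2, -0.1]
finger_gap: 85.1
```

```bash
cat > look.py <<'E'
import sys
from h import *
import cv2
T,s=cur();print(s['time'],s['tool_pos'].round(1),s['tcp_rot'].round(1),'q',s['joint_pos'].round(1),'qd',abs(s['qd']).max().round(1),'gap',round(s['finger_gap'],1),'F',s['ft_force'].round(1))
for a in sys.argv[1:]:
    c,n=a.split(':')
    s=sense();im=snapshot(c);cv2.imwrite(f"pics/{n}.png",im[:,:,::-1])
    if c=='wrist': np.save(f"{n}.npy",wristP(s)[1])
E
python3 look.py wrist:w2
```

```text
0.8667 [431.6 399.3 230.9] [-180.     0.   111.8] q [37.8  5.6 87.3 -0.  87.1 16. ] qd 32.4 gap 85.1 F [ 0.5 -0.2 -0.1]
```

View pics/w2.png

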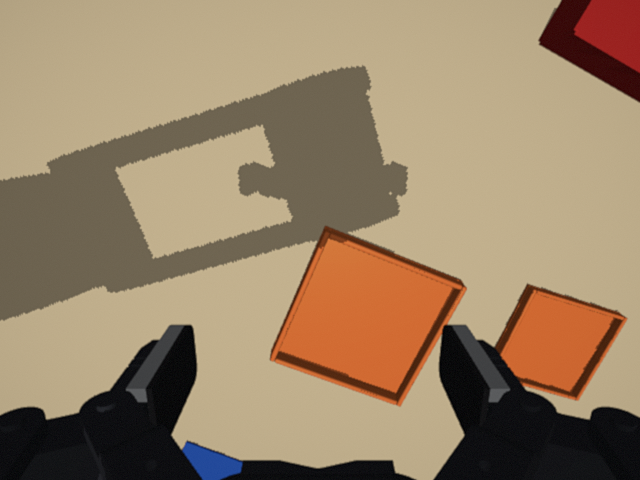

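The large tray's rim corners are at (327,227), (465,287), (400,405), (271,359).

```bash
python3 - <<'E'
from h import *
K=camera_model("wrist")["intrinsics"];P=np.load("w2.npy")
w=np.array([ray(0,p,20,K,P) for p in [(327,227),(465,287),(400,405),(271,359)]]);print(w.round(1),w.mean(0),np.linalg.norm(np.diff(w,axis=0),axis=1))
T,s=cur()
for p,y in [((510,150,230),70)]:
    plan(T,T_of(p,att(y,0)),8)
E
```

```text
[[446.4 384.9  20. ]
 [583.6 379.2  20. ]
 [583.6 241.5  20. ]
 [446.2 243.4  20. ]] [514.94594757 312.28509207  20.        ] [137.24121692 137.67907287 137.42723188]
N 8 row [-3.182, 0.792, 0.018, 0.009, 0.022, 5.156] |t|mm 32.78913484745412 rot 5.15578250909678
```

{"fn": "step_arm", "kwargs": {
  "plan": [
    {"grip":8.5,"tx":-3.25,"ty":0.82,"tz":0,"ax":0,"ay":0,"az":5.25},
    {"grip":8.5,"tx":-3.25,"ty":0.82,"tz":0,"ax":0,"ay":0,"az":5.25},
    {"grip":8.5,"tx":-3.25,"ty":0.82,"tz":0,"ax":0,"ay":0,"az":5.25},
    {"grip":8.5,"tx":-3.25,"ty":0.82,"tz":0,"ax":0,"ay":0,"az":5.25},
    {"grip":8.5,"tx":-3.25,"ty":0.82,"tz":0,"ax":0,"ay":0,"az":5.25},
    {"grip":8.5,"tx":-3.25,"ty":0.82,"tz":0,"ax":0,"ay":0,"az":5.25},
    {"grip":8.5,"tx":-3.25,"ty":0.82,"tz":0,"ax":0,"ay":0,"az":5.25},
    {"grip":8.5,"tx":-3.25,"ty":0.82,"tz":0,"ax":0,"ay":0,"az":5.25}
  ]
}}

```text
time: 1.58
tool_pos: [511.2, 149.3, 231.1]
tcp_rot: [-180.0, 0.0, 69.8]
ft_force: [0.2, -0.0, -0.1]
finger_gap: 84.6
```

{"fn": "step_arm", "kwargs": {
  "plan": [
    {"grip":8.5,"tx":-2.42,"ty":2.09,"tz":0,"ax":0,"ay":0,"az":5.25},
    {"grip":8.5,"tx":-2.42,"ty":2.09,"tz":0,"ax":0,"ay":0,"az":5.25},
    {"grip":8.5,"tx":-2.42,"ty":2.09,"tz":0,"ax":0,"ay":0,"az":5.25},
    {"grip":8.5,"tx":-2.42,"ty":2.09,"tz":0,"ax":0,"ay":0,"az":5.25},
    {"grip":8.5,"tx":-2.42,"ty":2.09,"tz":0,"ax":0,"ay":0,"az":5.25},
    {"grip":8.5,"tx":-2.42,"ty":2.09,"tz":0,"ax":0,"ay":0,"az":5.25},
    {"grip":8.5,"tx":-2.42,"ty":2.09,"tz":0,"ax":0,"ay":0,"az":5.25},
    {"grip":8.5,"tx":-2.42,"ty":2.09,"tz":0,"ax":0,"ay":0,"az":5.25}
  ]
}}

```text
time: 2.25
tool_pos: [521.7, -100.6, 231.1]
tcp_rot: [-180.0, 0.0, 27.8]
ft_force: [-0.3, 0.1, -0.2]
finger_gap: 85.2
```

```bash
python3 look.py wrist:w3;  python3 - <<'E'
from h import *
T,s=cur()
plan(T,T_of((440,-300,230),att(-14,0)),8)
E
```

```text
2.25 [ 521.7 -100.6  231.1] [-180.     0.    27.8] q [-16.4  -3.2  96.2   0.   87.   45.7] qd 41.5 gap 85.2 F [-0.3  0.1 -0.2]
N 8 row [-1.408, 2.287, 0.018, 0.022, 0.013, 5.159] |t|mm 26.856586675956823 rot 5.159047400393713
```

View pics/w3.png

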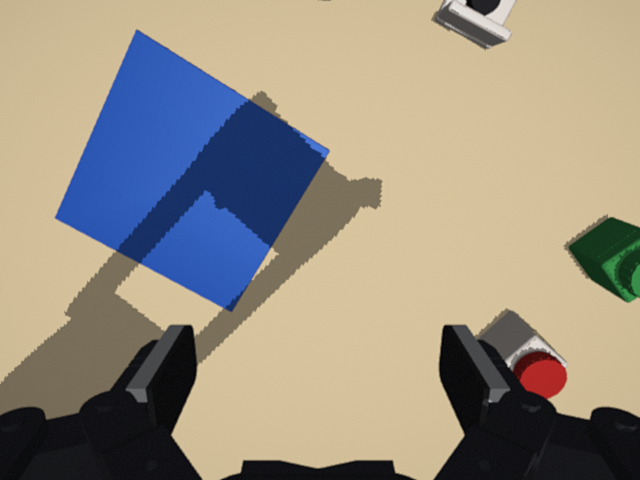

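Mat corners (137,30), (329,151), (232,311), (55,218); bottle cap near (543,376), green one on the right edge.

{"fn": "step_arm", "kwargs": {
  "plan": [
    {"grip":8.5,"tx":-1.42,"ty":2.3,"tz":0,"ax":0,"ay":0,"az":5.25},
    {"grip":8.5,"tx":-1.42,"ty":2.3,"tz":0,"ax":0,"ay":0,"az":5.25},
    {"grip":8.5,"tx":-1.42,"ty":2.3,"tz":0,"ax":0,"ay":0,"az":5.25},
    {"grip":8.5,"tx":-1.42,"ty":2.3,"tz":0,"ax":0,"ay":0,"az":5.25},
    {"grip":8.5,"tx":-1.42,"ty":2.3,"tz":0,"ax":0,"ay":0,"az":5.25},
    {"grip":8.5,"tx":-1.42,"ty":2.3,"tz":0,"ax":0,"ay":0,"az":5.25},
    {"grip":8.5,"tx":-1.42,"ty":2.3,"tz":0,"ax":0,"ay":0,"az":5.25},
    {"grip":8.5,"tx":-1.42,"ty":2.3,"tz":0,"ax":0,"ay":0,"az":5.25}
  ]
}}

```text
time: 2.97
tool_pos: [442.1, -296.1, 231.1]
tcp_rot: [-180.0, 0.0, -14.1]
ft_force: [-0.2, -0.7, -0.8]
finger_gap: 84.9
```

{"fn": "step_arm", "kwargs": {
  "plan": [
    {"grip":8.5,"tx":0,"ty":0,"tz":0,"ax":0,"ay":0,"az":0}
  ]
}}

```text
time: 3.05
tool_pos: [440.2, -298.2, 231.1]
tcp_rot: [179.9, 0.1, -14.4]
ft_force: [0.5, -0.5, 0.6]
finger_gap: 85.0
```

```bash
python3 look.py wrist:w4;  python3 - <<'E'
from h import *
K=camera_model("wrist")["intrinsics"];P=np.load("w3.npy")
w=np.array([ray(0,p,3,K,P) for p in [(137,30),(329,151),(232,311),(55,218)]]);print(w.round(1),w.mean(0),np.linalg.norm(np.diff(w,axis=0),axis=1))
E
```

```text
3.05 [ 440.2 -298.2  231.1] [ 1.799e+02  1.000e-01 -1.440e+01] q [-39.6  -3.1  96.1  -0.1  87.   64.8] qd 3.7 gap 85.0 F [ 0.5 -0.5  0.6]
[[576.5  89.7   3. ]
 [564.8 -88.5   3. ]
 [387.5 -77.6   3. ]
 [397.7 101.3   3. ]] [481.5990912    6.24992397   3.        ] [178.57717426 177.66001379 179.19535445]
```

View pics/w4.png

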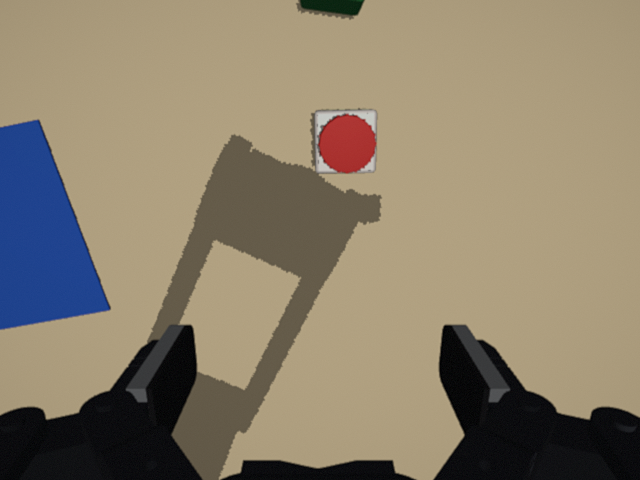

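Bottle's cap centre is at (347.5,143.5), square body (316..377, 110..173) aligned with the tool axes.

```bash
python3 - <<'E'
from h import *
import cv2
K=camera_model("wrist")["intrinsics"];P=np.load("w4.npy")
print(ray(0,(347.5,143.5),70,K,P))
w=np.array([ray(0,p,52,K,P) for p in [(315.5,110),(377.5,110),(376,173),(316,173)]]);print(w.round(1),w.mean(0),np.linalg.norm(np.diff(w,axis=0),axis=1),[np.degrees(np.arctan2(*(w[i+1]-w[i])[1::-1])) for i in range(3)])
im=cv2.imread("pics/w4.png")[95:190,295:400];cv2.imwrite("pics/c4.png",cv2.resize(im,None,fx=6,fy=6,interpolation=cv2.INTER_CUBIC))
E
```

```text
[ 488.19791219 -331.88549809   70.        ]
[[ 515.2 -315.7   52. ]
 [ 504.1 -359.1   52. ]
 [ 459.9 -348.7   52. ]
 [ 471.2 -304.8   52. ]] [ 487.60585105 -332.06350779   52.        ] [44.77011234 45.34989332 45.3123634 ] [np.float64(-104.37956697068218), np.float64(166.7003619069182), np.float64(75.60875136712684)]
```

View pics/c4.png

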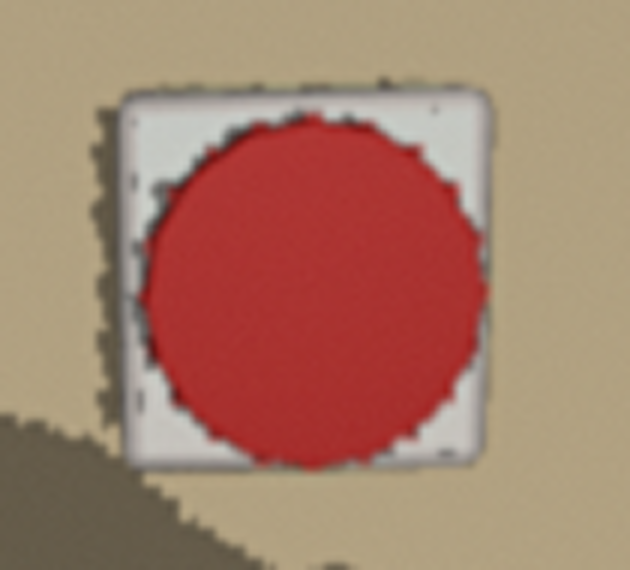

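```bash
cat >> h.py <<'E'
def run(T,row,N):
    for i in range(N):T=apply(T,row)
    return T
E
python3 - <<'E'
from h import *
T,s=cur()
A=att(-14,55);zt=A[:,2];c=np.array([488,-331.5,35])
tcp=c+11*zt+[0,0,-8];print('tcp',tcp)
so=tcp-90*zt;print('so',so)
r=plan(T,T_of(so,A),8);T2=run(T,r,8);print(T2[:3,3])
plan(T,T_of(so,A),9)
plan(T_of(so,A),T_of(tcp,A),4)
E
```

```text
tcp [ 496.74301701 -333.67987897   20.6906592 ]
so [ 425.20924151 -315.84450559   72.31253847]
N 8 row [-0.972, 0.282, 1.825, 0.009, 6.878, -0.013] |t|mm 20.86651068476172 rot 6.8782679001578755
[ 425.28687805 -315.65784294   72.70553699]
N 9 row [-0.875, 0.251, 1.616, 0.008, 6.114, -0.012] |t|mm 18.55030633200108 rot 6.114015911251445
N 4 row [-0.0, -0.0, 2.25, -0.0, -0.0, -0.0] |t|mm 22.500000000000018 rot 3.9756933518293974e-16
```

{"fn": "step_arm", "kwargs": {
  "plan": [
    {"grip":8.5,"tx":-0.97,"ty":0.28,"tz":1.8,"ax":0,"ay":6.88,"az":0},
    {"grip":8.5,"tx":-0.97,"ty":0.28,"tz":1.8,"ax":0,"ay":6.88,"az":0},
    {"grip":8.5,"tx":-0.97,"ty":0.28,"tz":1.8,"ax":0,"ay":6.88,"az":0},
    {"grip":8.5,"tx":-0.97,"ty":0.28,"tz":1.8,"ax":0,"ay":6.88,"az":0},
    {"grip":8.5,"tx":-0.97,"ty":0.28,"tz":1.8,"ax":0,"ay":6.88,"az":0},
    {"grip":8.5,"tx":-0.97,"ty":0.28,"tz":1.8,"ax":0,"ay":6.88,"az":0},
    {"grip":8.5,"tx":-0.97,"ty":0.28,"tz":1.8,"ax":0,"ay":6.88,"az":0},
    {"grip":8.5,"tx":-0.97,"ty":0.28,"tz":1.8,"ax":0,"ay":6.88,"az":0}
  ]
}}

```text
time: 3.77
tool_pos: [431.2, -314.2, 93.0]
tcp_rot: [-178.6, -47.9, -13.5]
ft_force: [1.1, 1.4, 0.3]
finger_gap: 85.1
```

{"fn": "step_arm", "kwargs": {
  "plan": [
    {"grip":8.5,"tx":0,"ty":0,"tz":0,"ax":0,"ay":0,"az":0}
  ]
}}

```text
time: 3.85
tool_pos: [430.6, -312.4, 89.3]
tcp_rot: [-178.1, -47.7, -13.7]
ft_force: [-1.3, 0.6, -0.8]
finger_gap: 84.6
```

```bash
python3 look.py wrist:w5;  python3 - <<'E'
from h import *
T,s=cur()
A=att(-14,55);zt=A[:,2];c=np.array([488,-331.5,35]);tcp=c+11*zt+[0,0,-8]
plan(T,T_of(tcp,A),4)
K,P=wristP(s)
print([proj(K,P,c+[0,0,z]).round() for z in(35,-35)])
E
```

```text
3.85 [ 430.6 -312.4   89.3] [-178.1  -47.7  -13.7] q [-67.  -24.3 143.   57.4  46.5  -0.2] qd 25.9 gap 84.6 F [-1.3  0.6 -0.8]
N 4 row [-0.238, 0.159, 2.45, -0.51, 1.886, -0.029] |t|mm 24.66418734113542 rot 1.9542861940739975
[array([331., 224.]), array([331., 283.])]
```

View pics/w5.png

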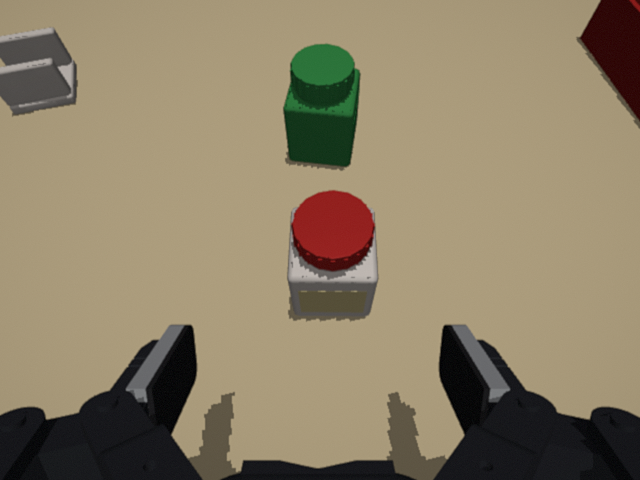

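View: bottle's cap (333,228), label facing the robot, green one beyond. Elbow joint sits at its limit here, so a radial outward tilt does not suit; I'll tilt sideways instead (jaws along the other pair of sides).

```bash
python3 - <<'E'
from h import *
T,s=cur()
np.set_printoptions(precision=1,suppress=True)
W=[((440,-330,190),-14,10,8),((440,-390,190),31,5,8),((450,-420,180),76,10,8)]
for p,y,t,N in W:
    r=plan(T,T_of(p,att(y,t)),N)
    for i in range(N):
        T=apply(T,r)
        if i%3==2: print(T[:3,3])
c=np.array([488,-331.5,35]);A=att(76,55);zt=A[:,2];tcp=c+11*zt+[0,0,-8];print(tcp,tcp-90*zt)
r=plan(T,T_of(tcp-90*zt,A),8)
E
```

```text
N 8 row [0.797, 0.161, -0.998, -0.245, -4.681, 0.086] |t|mm 12.875475027586461 rot 4.688388442103634
[ 426.5 -317.8  128.8]
[ 431.7 -324.5  166.5]
N 8 row [-0.078, 0.766, -0.003, 0.738, -0.593, -5.584] |t|mm 7.697060816182488 rot 5.663884538439812
[ 434.4 -352.4  189.9]
[ 435.4 -375.5  189.8]
N 8 row [-0.225, 0.343, 0.092, 0.735, 0.588, -5.582] |t|mm 4.20360638178851 rot 5.6612713760684565
[ 440.6 -402.4  186.3]
[ 444.9 -413.7  182.7]
[ 490.2 -322.8   20.7] [ 472.3 -394.3   72.3]
N 8 row [-0.344, 0.197, 1.395, 0.006, 5.625, -0.0] |t|mm 14.505925041835999 rot 5.62531454572741
```

{"fn": "step_arm", "kwargs": {
  "plan": [
    {"grip":7.8,"tx":0.8,"ty":0.16,"tz":-1,"ax":-0.24,"ay":-4.7,"az":0},
    {"grip":7.8,"tx":0.8,"ty":0.16,"tz":-1,"ax":-0.24,"ay":-4.7,"az":0},
    {"grip":7.8,"tx":0.8,"ty":0.16,"tz":-1,"ax":-0.24,"ay":-4.7,"az":0},
    {"grip":7.8,"tx":0.8,"ty":0.16,"tz":-1,"ax":-0.24,"ay":-4.7,"az":0},
    {"grip":7.8,"tx":0.8,"ty":0.16,"tz":-1,"ax":-0.24,"ay":-4.7,"az":0},
    {"grip":7.8,"tx":0.8,"ty":0.16,"tz":-1,"ax":-0.24,"ay":-4.7,"az":0},
    {"grip":7.8,"tx":0.8,"ty":0.16,"tz":-1,"ax":-0.24,"ay":-4.7,"az":0},
    {"grip":7.8,"tx":0.8,"ty":0.16,"tz":-1,"ax":-0.24,"ay":-4.7,"az":0}
  ]
}}

```text
time: 4.57
tool_pos: [441.9, -332.3, 197.4]
tcp_rot: [178.9, -10.4, -13.4]
ft_force: [-0.5, -0.1, 0.3]
finger_gap: 77.9
```

```bash
python3 look.py; python3 - <<'E'
from h import *
T,s=cur()
W=[((440,-390,190),31,5,8),((450,-420,180),76,10,8)]
for p,y,t,N in W:
    r=plan(T,T_of(p,att(y,t)),N); T=run(T,r,N)
E
```

```text
4.5667 [ 441.9 -332.3  197.4] [178.9 -10.4 -13.4] q [-45.3  -8.5 105.3   4.7  73.8  57.2] qd 68.9 gap 77.9 F [-0.5 -0.1  0.3]
N 8 row [-0.114, 0.731, 0.09, 0.869, -0.588, -5.507] |t|mm 7.453912496252237 rot 5.605856761155178
N 8 row [-0.234, 0.342, 0.095, 0.732, 0.594, -5.576] |t|mm 4.25268845101689 rot 5.654694503355048
```

{"fn": "step_arm", "kwargs": {
  "plan": [
    {"grip":7.8,"tx":-0.1,"ty":0.73,"tz":0.1,"ax":0.8,"ay":-0.59,"az":-5.55},
    {"grip":7.8,"tx":-0.1,"ty":0.73,"tz":0.1,"ax":0.8,"ay":-0.59,"az":-5.55},
    {"grip":7.8,"tx":-0.1,"ty":0.73,"tz":0.1,"ax":0.8,"ay":-0.59,"az":-5.55},
    {"grip":7.8,"tx":-0.1,"ty":0.73,"tz":0.1,"ax":0.8,"ay":-0.59,"az":-5.55},
    {"grip":7.8,"tx":-0.1,"ty":0.73,"tz":0.1,"ax":0.8,"ay":-0.59,"az":-5.55},
    {"grip":7.8,"tx":-0.1,"ty":0.73,"tz":0.1,"ax":0.8,"ay":-0.59,"az":-5.55},
    {"grip":7.8,"tx":-0.1,"ty":0.73,"tz":0.1,"ax":0.8,"ay":-0.59,"az":-5.55},
    {"grip":7.8,"tx":-0.1,"ty":0.73,"tz":0.1,"ax":0.8,"ay":-0.59,"az":-5.55}
  ]
}}

```text
time: 5.23
tool_pos: [441.1, -389.7, 187.3]
tcp_rot: [179.5, -4.8, 31.6]
ft_force: [-0.3, 0.3, -0.1]
finger_gap: 78.2
```

{"fn": "step_arm", "kwargs": {
  "plan": [
    {"grip":7.8,"tx":-0.23,"ty":0.34,"tz":0.1,"ax":0.73,"ay":0.59,"az":-5.58},
    {"grip":7.8,"tx":-0.23,"ty":0.34,"tz":0.1,"ax":0.73,"ay":0.59,"az":-5.58},
    {"grip":7.8,"tx":-0.23,"ty":0.34,"tz":0.1,"ax":0.73,"ay":0.59,"az":-5.58},
    {"grip":7.8,"tx":-0.23,"ty":0.34,"tz":0.1,"ax":0.73,"ay":0.59,"az":-5.58},
    {"grip":7.8,"tx":-0.23,"ty":0.34,"tz":0.1,"ax":0.73,"ay":0.59,"az":-5.58},
    {"grip":7.8,"tx":-0.23,"ty":0.34,"tz":0.1,"ax":0.73,"ay":0.59,"az":-5.58},
    {"grip":7.8,"tx":-0.23,"ty":0.34,"tz":0.1,"ax":0.73,"ay":0.59,"az":-5.58},
    {"grip":7.8,"tx":-0.23,"ty":0.34,"tz":0.1,"ax":0.73,"ay":0.59,"az":-5.58}
  ]
}}

```text
time: 5.9
tool_pos: [451.2, -419.1, 176.8]
tcp_rot: [179.8, -9.5, 76.6]
ft_force: [-0.4, -0.2, -0.3]
finger_gap: 77.8
```

```bash
python3 look.py; python3 - <<'E'
from h import *
T,s=cur()
c=np.array([488,-331.5,35]);A=att(76,55);zt=A[:,2];tcp=c+11*zt+[0,0,-8]
r=plan(T,T_of(tcp-90*zt,A),8)
E
```

```text
5.9 [ 451.2 -419.1  176.8] [179.8  -9.5  76.6] q [-52.2  16.4  81.3   7.6  88.1 -39.4] qd 66.3 gap 77.8 F [-0.4 -0.2 -0.3]
N 8 row [-0.333, 0.178, 1.352, -0.015, 5.686, 0.081] |t|mm 14.035115534853709 rot 5.686730545040368
```

{"fn": "step_arm", "kwargs": {
  "plan": [
    {"grip":7.8,"tx":-0.33,"ty":0.18,"tz":1.35,"ax":0,"ay":5.68,"az":0.05},
    {"grip":7.8,"tx":-0.33,"ty":0.18,"tz":1.35,"ax":0,"ay":5.68,"az":0.05},
    {"grip":7.8,"tx":-0.33,"ty":0.18,"tz":1.35,"ax":0,"ay":5.68,"az":0.05},
    {"grip":7.8,"tx":-0.33,"ty":0.18,"tz":1.35,"ax":0,"ay":5.68,"az":0.05},
    {"grip":7.8,"tx":-0.33,"ty":0.18,"tz":1.35,"ax":0,"ay":5.68,"az":0.05},
    {"grip":7.8,"tx":-0.33,"ty":0.18,"tz":1.35,"ax":0,"ay":5.68,"az":0.05},
    {"grip":7.8,"tx":-0.33,"ty":0.18,"tz":1.35,"ax":0,"ay":5.68,"az":0.05},
    {"grip":7.8,"tx":-0.33,"ty":0.18,"tz":1.35,"ax":0,"ay":5.68,"az":0.05}
  ]
}}

```text
time: 6.57
tool_pos: [472.5, -393.4, 71.1]
tcp_rot: [-179.5, -55.1, 75.8]
ft_force: [0.1, 0.3, -1.0]
finger_gap: 77.9
```

{"fn": "step_arm", "kwargs": {
  "plan": [
    {"grip":7.8,"tx":0,"ty":0,"tz":0,"ax":0,"ay":0,"az":0}
  ]
}}

```text
time: 6.65
tool_pos: [469.5, -388.2, 61.3]
tcp_rot: [-178.2, -56.0, 74.7]
ft_force: [-1.2, 2.0, -4.8]
finger_gap: 77.9
```

```bash
python3 look.py wrist:w6; python3 - <<'E'
from h import *
T,s=cur()
c=np.array([488,-331.5,35]);A=att(76,55);zt=A[:,2];tcp=c+11*zt+[0,0,-8]
r=plan(T,T_of(tcp,A),6)
K,P=wristP(s)
print([proj(K,P,c+[0,0,z]).round() for z in(35,-35)])
E
```

```text
6.65 [ 469.5 -388.2   61.3] [-178.2  -56.    74.7] q [-63.3  54.6  57.6  35.  112.2 -49. ] qd 7.6 gap 77.9 F [-1.2  2.  -4.8]
N 6 row [0.065, 0.059, 1.368, -0.105, -0.089, -0.076] |t|mm 13.705993050417275 rot 0.15686814275111732
[array([325., 202.]), array([325., 285.])]
```

View pics/w6.png

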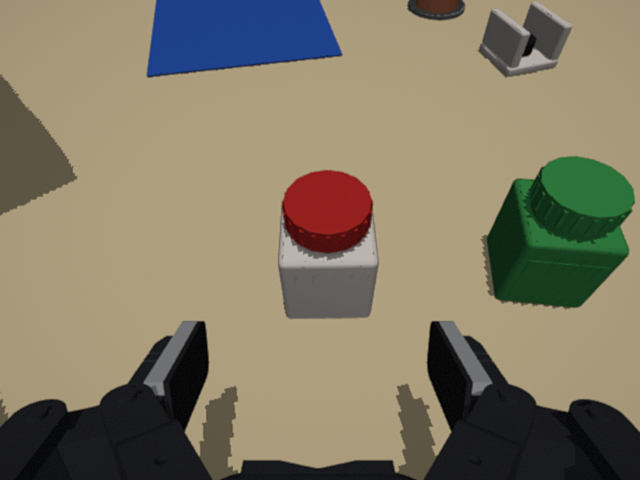

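The cap is at (328,203), predicted (325,202): position agrees. I'll settle and re-read the pose.

{"fn": "step_arm", "kwargs": {
  "plan": [
    {"grip":7.8,"tx":0,"ty":0,"tz":0,"ax":0,"ay":0,"az":0},
    {"grip":7.8,"tx":0,"ty":0,"tz":0,"ax":0,"ay":0,"az":0}
  ]
}}

```text
time: 6.87
tool_pos: [473.6, -393.8, 73.5]
tcp_rot: [179.7, -54.9, 76.6]
ft_force: [-0.5, -0.3, 1.4]
finger_gap: 77.9
```

```bash
python3 look.py; python3 - <<'E'
from h import *
T,s=cur()
c=np.array([488.5,-331.5,35]);A=att(76,55);zt=A[:,2];tcp=c+11*zt+[0,0,-8]
r=plan(T,T_of(tcp,A),6)
E
```

```text
6.8667 [ 473.6 -393.8   73.5] [179.7 -54.9  76.6] q [-63.2  53.4  57.5  35.  112.  -49.2] qd 1.9 gap 77.9 F [-0.5 -0.3  1.4]
N 6 row [-0.02, -0.008, 1.502, -0.022, 0.022, 0.056] |t|mm 15.018742910260395 rot 0.06435161477335642
```

{"fn": "step_arm", "kwargs": {
  "plan": [
    {"grip":7.8,"tx":-0.02,"ty":0,"tz":1.0,"ax":0,"ay":0,"az":0},
    {"grip":7.8,"tx":-0.02,"ty":0,"tz":1.8,"ax":0,"ay":0,"az":0},
    {"grip":7.8,"tx":-0.02,"ty":0,"tz":2.0,"ax":0,"ay":0,"az":0},
    {"grip":7.8,"tx":-0.02,"ty":0,"tz":1.8,"ax":0,"ay":0,"az":0.1},
    {"grip":7.8,"tx":-0.02,"ty":0,"tz":1.2,"ax":0,"ay":0,"az":0.1},
    {"grip":7.8,"tx":-0.02,"ty":0,"tz":0.7,"ax":0,"ay":0,"az":0.1},
    {"grip":7.8,"tx":0,"ty":0,"tz":0.4,"ax":0,"ay":0,"az":0},
    {"grip":7.8,"tx":0,"ty":0,"tz":0.1,"ax":0,"ay":0,"az":0}
  ]
}}

```text
time: 7.53
tool_pos: [490.2, -321.0, 18.6]
tcp_rot: [-179.8, -55.3, 76.0]
ft_force: [0.2, -0.7, 0.0]
finger_gap: 77.9
```

{"fn": "step_arm", "kwargs": {
  "plan": [
    {"grip":7.8,"tx":0,"ty":0,"tz":0,"ax":0,"ay":0,"az":0}
  ]
}}

```text
time: 7.62
tool_pos: [490.0, -321.7, 18.6]
tcp_rot: [-179.9, -55.3, 75.9]
ft_force: [0.0, -0.1, -0.3]
finger_gap: 78.1
```

```bash
python3 look.py wrist:w7; python3 - <<'E'
from h import *
T,s=cur()
c=np.array([488.5,-331.5,35]);A=att(76,55);zt=A[:,2];tcp=c+11*zt+[0,0,-8];print(tcp)
E
```

```text
7.6167 [ 490.  -321.7   18.6] [-179.9  -55.3   75.9] q [-59.7  51.   68.2  36.2 103.7 -51.1] qd 0.8 gap 78.1 F [ 0.  -0.1 -0.3]
[ 490.67987897 -322.75698299   20.6906592 ]
```

View pics/w7.png

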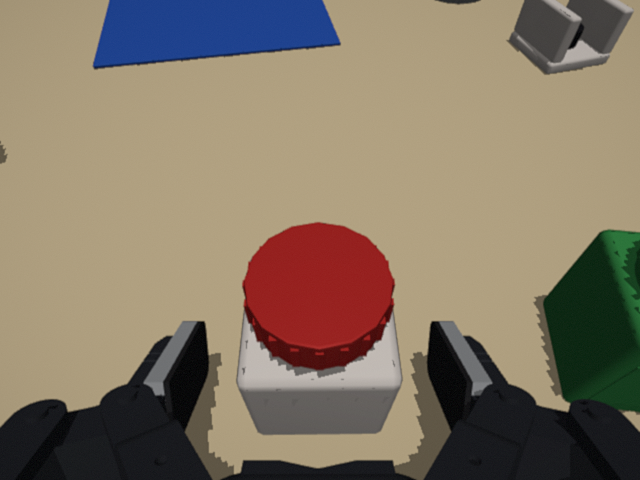

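Bottle centred between the pads (body 238–402, pads 207 and 430). Close.

{"fn": "step_arm", "kwargs": {
  "plan": [
    {"grip":3.0,"tx":0,"ty":0,"tz":0,"ax":0,"ay":0,"az":0},
    {"grip":3.0,"tx":0,"ty":0,"tz":0,"ax":0,"ay":0,"az":0},
    {"grip":3.0,"tx":0,"ty":0,"tz":0,"ax":0,"ay":0,"az":0},
    {"grip":3.0,"tx":0,"ty":0,"tz":0,"ax":0,"ay":0,"az":0},
    {"grip":3.0,"tx":0,"ty":0,"tz":0,"ax":0,"ay":0,"az":0}
  ],
  "newtons": 45
}}

```text
time: 8.08
tool_pos: [489.9, -321.6, 18.1]
tcp_rot: [-179.8, -55.3, 75.9]
ft_force: [-0.5, -1.2, 2.7]
finger_gap: 45.6
```

```bash
python3 look.py wrist:w8
```

```text
8.0833 [ 489.9 -321.6   18.1] [-179.8  -55.3   75.9] q [-59.7  51.1  68.2  36.2 103.7 -51.1] qd 0.1 gap 45.6 F [-0.5 -1.2  2.7]
```

View pics/w8.png

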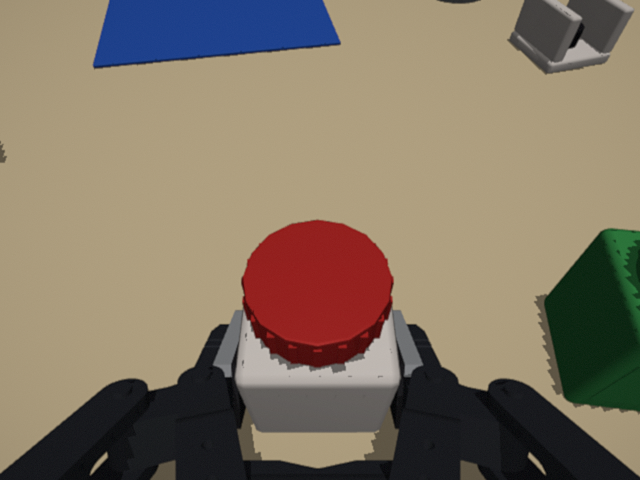

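Held (gap 45.6 mm). Plan lift, carry and turn to lying.

```bash
python3 - <<'E'
from h import *
T,s=cur()
c=np.array([488.5,-331.5,35]);v=T[:3,:3].T@(c-T[:3,3]);Rb=T[:3,:3].T@np.array([0,0,1]);print('v',v,'bz in tool',Rb);np.save('v1.npy',v);np.save('bz1.npy',Rb)
up=T_of(T[:3,3]+[0,0,130],T[:3,:3]);r=plan(T,up,6);
A2=att(86,-34.7);c2=np.array([480,0,110]);t2=T_of(c2-A2@v,A2);print('lying tcp',t2[:3,3],'bz',A2@Rb)
r=plan(up,t2,16)
Tk=up
for i in range(16):
    Tk=apply(Tk,r)
    if i%3==0: print((Tk[:3,:3]@v+Tk[:3,3]).round(),Tk[:3,3].round())
E
```

```text
v [  8.23211969   1.02531081 -17.76647376] bz in tool [ 0.82241105 -0.00176315 -0.56889099]
N 6 row [1.782, -0.004, -1.233, 0.0, 0.0, -0.0] |t|mm 21.666666666666664 rot 5.406683779063339e-16
lying tcp [477.79955258 -16.7694319  100.07977665] bz [ 6.79975035e-02  9.97685380e-01 -4.71433832e-04]
N 16 row [1.948, -0.401, 0.787, 0.117, -5.612, -0.683] |t|mm 21.39044936098483 rot 5.654311580451101
[ 489. -312.  177.] [ 490. -304.  160.]
[ 491. -247.  203.] [ 491. -244.  183.]
[ 492. -177.  208.] [ 491. -180.  188.]
[ 491. -109.  193.] [ 490. -118.  175.]
[487. -48. 159.] [485. -61. 145.]
[480.   0. 110.] [478. -16. 100.]
```

{"fn": "step_arm", "kwargs": {
  "plan": [
    {"grip":3.0,"tx":0.8,"ty":0,"tz":-0.55,"ax":0,"ay":0,"az":0},
    {"grip":3.0,"tx":1.8,"ty":0,"tz":-1.24,"ax":0,"ay":0,"az":0},
    {"grip":3.0,"tx":2.7,"ty":0,"tz":-1.87,"ax":0,"ay":0,"az":0},
    {"grip":3.0,"tx":2.7,"ty":0,"tz":-1.87,"ax":0,"ay":0,"az":0},
    {"grip":3.0,"tx":1.8,"ty":0,"tz":-1.24,"ax":0,"ay":0,"az":0},
    {"grip":3.0,"tx":0.9,"ty":0,"tz":-0.62,"ax":0,"ay":0,"az":0}
  ]
}}

```text
time: 8.63
tool_pos: [491.0, -322.0, 151.9]
tcp_rot: [179.8, -55.2, 76.2]
ft_force: [-0.2, 0.7, -1.3]
finger_gap: 45.6
```

```bash
python3 look.py; python3 - <<'E'
from h import *
T,s=cur();v=np.load('v1.npy')
A2=att(86,-34.7);c2=np.array([480,0,110]);t2=T_of(c2-A2@v,A2)
r=plan(T,t2,16)
E
```

```text
8.6333 [ 491.  -322.   151.9] [179.8 -55.2  76.2] q [-59.6  40.1  69.1  38.1 111.5 -44.9] qd 7.1 gap 45.6 F [-0.2  0.7 -1.3]
N 16 row [1.945, -0.407, 0.808, 0.128, -5.601, -0.677] |t|mm 21.453606396052436 rot 5.643438585926907
```

{"fn": "step_arm", "kwargs": {
  "plan": [
    {"grip":3.0,"tx":1.95,"ty":-0.41,"tz":0.81,"ax":0.13,"ay":-5.6,"az":-0.68},
    {"grip":3.0,"tx":1.95,"ty":-0.41,"tz":0.81,"ax":0.13,"ay":-5.6,"az":-0.68},
    {"grip":3.0,"tx":1.95,"ty":-0.41,"tz":0.81,"ax":0.13,"ay":-5.6,"az":-0.68},
    {"grip":3.0,"tx":1.95,"ty":-0.41,"tz":0.81,"ax":0.13,"ay":-5.6,"az":-0.68},
    {"grip":3.0,"tx":1.95,"ty":-0.41,"tz":0.81,"ax":0.13,"ay":-5.6,"az":-0.68},
    {"grip":3.0,"tx":1.95,"ty":-0.41,"tz":0.81,"ax":0.13,"ay":-5.6,"az":-0.68},
    {"grip":3.0,"tx":1.95,"ty":-0.41,"tz":0.81,"ax":0.13,"ay":-5.6,"az":-0.68},
    {"grip":3.0,"tx":1.95,"ty":-0.41,"tz":0.81,"ax":0.13,"ay":-5.6,"az":-0.68}
  ]
}}

```text
time: 9.3
tool_pos: [490.6, -156.7, 185.5]
tcp_rot: [177.9, -10.2, 81.4]
ft_force: [0.1, 0.4, -1.0]
finger_gap: 45.5
```

{"fn": "step_arm", "kwargs": {
  "plan": [
    {"grip":3.0,"tx":1.95,"ty":-0.41,"tz":0.81,"ax":0.13,"ay":-5.6,"az":-0.68},
    {"grip":3.0,"tx":1.95,"ty":-0.41,"tz":0.81,"ax":0.13,"ay":-5.6,"az":-0.68},
    {"grip":3.0,"tx":1.95,"ty":-0.41,"tz":0.81,"ax":0.13,"ay":-5.6,"az":-0.68},
    {"grip":3.0,"tx":1.95,"ty":-0.41,"tz":0.81,"ax":0.13,"ay":-5.6,"az":-0.68},
    {"grip":3.0,"tx":1.95,"ty":-0.41,"tz":0.81,"ax":0.13,"ay":-5.6,"az":-0.68},
    {"grip":3.0,"tx":1.95,"ty":-0.41,"tz":0.81,"ax":0.13,"ay":-5.6,"az":-0.68},
    {"grip":3.0,"tx":1.37,"ty":-0.29,"tz":0.57,"ax":0.09,"ay":-3.92,"az":-0.48},
    {"grip":3.0,"tx":0.6,"ty":-0.12,"tz":0.25,"ax":0.04,"ay":-1.7,"az":-0.2}
  ]
}}

```text
time: 9.97
tool_pos: [477.0, -25.8, 110.3]
tcp_rot: [-180.0, 29.1, 85.8]
ft_force: [-0.3, 0.8, -1.3]
finger_gap: 45.2
```

{"fn": "step_arm", "kwargs": {
  "plan": [
    {"grip":3.0,"tx":0,"ty":0,"tz":0,"ax":0,"ay":0,"az":0},
    {"grip":3.0,"tx":0,"ty":0,"tz":0,"ax":0,"ay":0,"az":0}
  ]
}}

```text
time: 10.13
tool_pos: [478.3, -27.7, 112.1]
tcp_rot: [179.9, 28.9, 85.6]
ft_force: [1.0, 0.4, -1.0]
finger_gap: 45.7
```

```bash
python3 look.py wrist:w9 side:s9; python3 - <<'E'
from h import *
T,s=cur();v=np.load('v1.npy')
A2=att(86,-34.7);c2=np.array([480,0,27]);t2=T_of(c2-A2@v,A2)
print('c',T[:3,3]+T[:3,:3]@v,'bz',T[:3,:3]@np.load('bz1.npy'),t2[:3,3])
r=plan(T,t2,6)
E
```

```text
10.1333 [478.3 -27.7 112.1] [179.9  28.9  85.6] q [ 11.    2.4 108.5 -28.4  78.8  23.4] qd 2.4 gap 45.7 F [ 1.   0.4 -1. ]
c [481.71709946 -13.21916503 125.38236606] bz [0.07611249 0.99187929 0.10189385] [477.79955258 -16.7694319   17.07977665]
N 6 row [1.007, -0.049, 1.275, -0.004, -0.979, -0.099] |t|mm 16.252064436435326 rot 0.9840930962254198
```

View pics/s9.png

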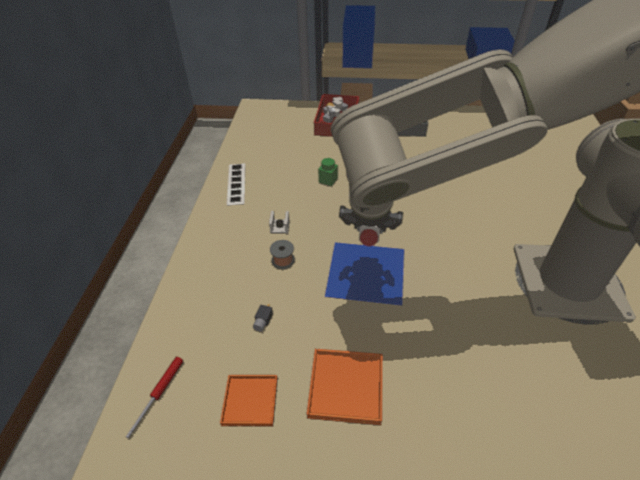

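View pics/w9.png

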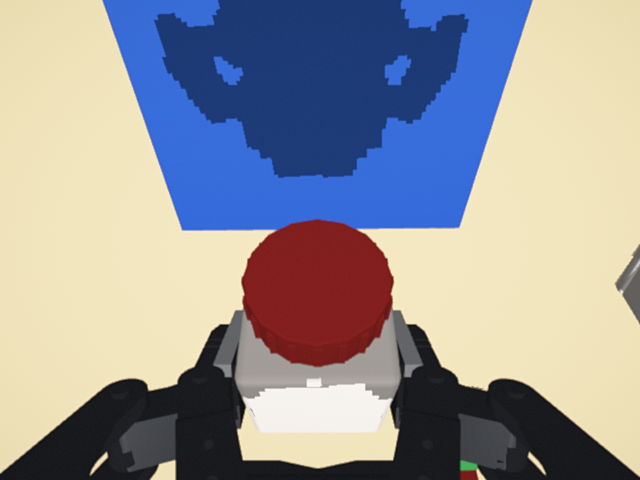

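The side view shows the bottle held above the mat, cap (369,237) towards the camera; the wrist view shows it unchanged in the jaws. Lower it.

```bash
python3 - <<'E'
from h import *
T,s=cur();v=np.load('v1.npy')
A2=att(86,-34.7);c2=np.array([480,5,31]);t2=T_of(c2-A2@v,A2)
r=plan(T,t2,1)
r=plan(T,t2,10)
E
```

```text
N 1 row [5.95, -0.352, 7.305, -0.027, -5.874, -0.595] |t|mm 94.28108489441733 rot 5.904558577352517
N 10 row [0.629, -0.033, 0.703, -0.003, -0.587, -0.059] |t|mm 9.43223214751689 rot 0.5904558577352519
```

{"fn": "step_arm", "kwargs": {
  "plan": [
    {"grip":3.0,"tx":0.94,"ty":-0.05,"tz":1.05,"ax":0,"ay":-0.88,"az":-0.09},
    {"grip":3.0,"tx":1.26,"ty":-0.06,"tz":1.4,"ax":0,"ay":-1.17,"az":-0.12},
    {"grip":3.0,"tx":1.26,"ty":-0.06,"tz":1.4,"ax":0,"ay":-1.17,"az":-0.12},
    {"grip":3.0,"tx":1.26,"ty":-0.06,"tz":1.4,"ax":0,"ay":-1.17,"az":-0.12},
    {"grip":3.0,"tx":0.82,"ty":-0.04,"tz":0.91,"ax":0,"ay":-0.76,"az":-0.08},
    {"grip":3.0,"tx":0.44,"ty":-0.03,"tz":0.49,"ax":0,"ay":-0.41,"az":-0.04},
    {"grip":3.0,"tx":0.31,"ty":-0.02,"tz":0.35,"ax":0,"ay":-0.3,"az":0},
    {"grip":3.0,"tx":0,"ty":0,"tz":0,"ax":0,"ay":0,"az":0}
  ]
}}

```text
time: 10.9
tool_pos: [477.7, -11.5, 20.9]
tcp_rot: [-180.0, 34.7, 86.0]
ft_force: [0.8, 0.2, -1.1]
finger_gap: 45.4
```

```bash
python3 look.py; python3 - <<'E'
from h import *
T,s=cur();v=np.load('v1.npy')
A2=att(86,-34.7);c2=np.array([480,5,26]);t2=T_of(c2-A2@v,A2)
print('c',T[:3,3]+T[:3,:3]@v,'bz',T[:3,:3]@np.load('bz1.npy'),t2[:3,3])
r=plan(T,t2,1)
E
```

```text
10.9 [477.7 -11.5  20.9] [-180.    34.7   86. ] q [ 16.1  15.3 107.8 -33.9  73.6  34.9] qd 1.4 gap 45.4 F [ 0.8  0.2 -1.1]
c [479.91548395   5.27977111  30.78015696] bz [ 6.92420132e-02  9.97599402e-01 -9.87823433e-04] [477.79955258 -11.7694319   16.07977665]
N 1 row [0.251, 0.014, 0.409, -0.072, 0.03, -0.037] |t|mm 4.798959562132932 rot 0.08645807665365503
```

Lower the last 4.5 mm, then check force and release.

{"fn": "step_arm", "kwargs": {
  "plan": [
    {"grip":3.0,"tx":0.1,"ty":0,"tz":0.16,"ax":0,"ay":0,"az":0},
    {"grip":3.0,"tx":0.09,"ty":0,"tz":0.14,"ax":0,"ay":0,"az":0},
    {"grip":3.0,"tx":0.05,"ty":0,"tz":0.08,"ax":0,"ay":0,"az":0},
    {"grip":3.0,"tx":0,"ty":0,"tz":0,"ax":0,"ay":0,"az":0}
  ]
}}

```text
time: 11.23
tool_pos: [478.0, -11.2, 16.9]
tcp_rot: [180.0, 34.7, 86.0]
ft_force: [0.0, -0.6, -2.1]
finger_gap: 46.1
```

```bash
python3 look.py
```

```text
11.2333 [478.  -11.2  16.9] [180.   34.7  86. ] q [ 16.2  15.7 107.8 -34.   73.2  35.1] qd 0.2 gap 46.1 F [ 0.  -0.6 -2.1]
```

{"fn": "step_arm", "kwargs": {
  "plan": [
    {"grip":3.0,"tx":0.06,"ty":0,"tz":0.09,"ax":0,"ay":0,"az":0},
    {"grip":3.0,"tx":0.02,"ty":0,"tz":0.04,"ax":0,"ay":0,"az":0},
    {"grip":3.0,"tx":0,"ty":0,"tz":0,"ax":0,"ay":0,"az":0}
  ]
}}

```text
time: 11.48
tool_pos: [478.1, -11.1, 16.1]
tcp_rot: [180.0, 34.8, 86.0]
ft_force: [-3.3, 1.3, 7.3]
finger_gap: 45.3
```

```bash
python3 look.py
```

```text
11.4833 [478.1 -11.1  16.1] [180.   34.8  86. ] q [ 16.2  15.9 107.7 -34.   73.1  35.2] qd 0.1 gap 45.3 F [-3.3  1.3  7.3]
```

In contact (7 N). Release and back off.

{"fn": "step_arm", "kwargs": {
  "plan": [
    {"grip":7.8,"tx":0,"ty":0,"tz":0,"ax":0,"ay":0,"az":0},
    {"grip":7.8,"tx":0,"ty":0,"tz":0,"ax":0,"ay":0,"az":0},
    {"grip":7.8,"tx":0,"ty":0,"tz":0,"ax":0,"ay":0,"az":0},
    {"grip":7.8,"tx":0,"ty":0,"tz":-0.5,"ax":0,"ay":0,"az":0},
    {"grip":7.8,"tx":0,"ty":0,"tz":-1.5,"ax":0,"ay":0,"az":0},
    {"grip":7.8,"tx":0,"ty":0,"tz":-2.5,"ax":0,"ay":0,"az":0},
    {"grip":7.8,"tx":0,"ty":0,"tz":-3,"ax":0,"ay":0,"az":0},
    {"grip":7.8,"tx":0,"ty":0,"tz":-2.5,"ax":0,"ay":0,"az":0}
  ]
}}

```text
time: 12.15
tool_pos: [481.6, 46.5, 98.6]
tcp_rot: [-180.0, 34.7, 86.0]
ft_force: [0.9, 0.3, 0.5]
finger_gap: 77.8
```

```bash
python3 look.py wrist:w10; python3 - <<'E'
from h import *
T,s=cur()
c=np.array([480,5.5,26]);A=att(86,55);zt=A[:,2];bz=np.array([.07,.9976,0]);tcp=c+13*zt-4*bz;print('tcp',tcp)
v1=T_of((478,-5,165),att(86,10));r=plan(T,v1,8)
so=T_of(tcp-85*zt,A);print(so[:3,3]);r=plan(v1,so,8);Tk=v1
for i in range(8):
    Tk=apply(Tk,r);print(Tk[:3,3].round())
E
```

```text
12.15 [481.6  46.5  98.6] [-180.    34.7   86. ] q [ 21.8  11.6 102.3 -31.   83.9  34.2] qd 31.1 gap 77.8 F [0.9 0.3 0.5]
tcp [480.46283505  12.1326362   18.54350633]
N 8 row [-0.884, -0.03, -0.587, 0.043, 5.569, -0.0] |t|mm 10.611715771879556 rot 5.569108711912534
[475.60583662 -57.32567744  67.29750342]
N 8 row [-1.204, 0.016, 0.756, -0.0, 5.625, -0.0] |t|mm 14.214162781132156 rot 5.625
[477. -15. 155.]
[477. -25. 145.]
[477. -33. 133.]
[476. -41. 121.]
[476. -47. 108.]
[476. -51.  95.]
[476. -55.  81.]
[476. -57.  67.]
```

View pics/w10.png

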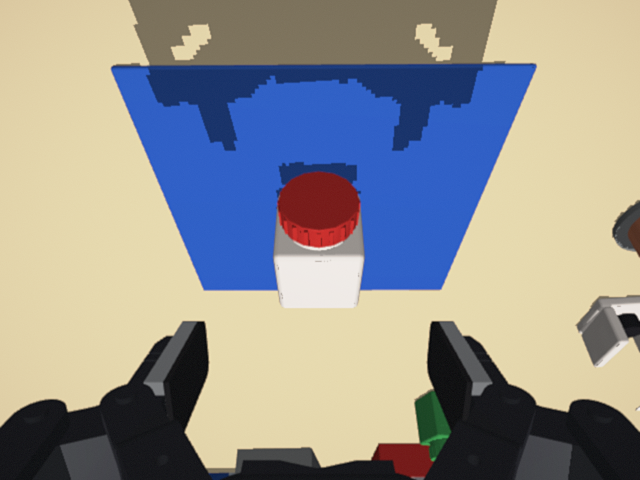

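```bash
python3 - <<'E'
from h import *
K=camera_model("wrist")["intrinsics"];P=np.load("w10.npy")
for p in [(482.4,40.5,26),(478,-29.5,49),(480,5.5,49)]: print(p,proj(K,P,np.array(p)).round())
for x,y in[(576,90),(564,-89),(387,-78),(397,101)]: print(proj(K,P,np.array([x,y,3.])).round())
print(P[:3,3])
E
```

```text
(482.4, 40.5, 26) [320. 198.]
(478, -29.5, 49) [320. 309.]
(480, 5.5, 49) [320. 277.]
[534.  67.]
[439. 289.]
[205. 290.]
[109.  70.]
[491.99342491 193.16788137 171.32283638]
```

Prediction matches: cap face at (318,205) vs (320,198), base edge 308 vs 309; the bottle lies as planned, cap towards +y. Now swing over to the other tilt.

{"fn": "step_arm", "kwargs": {
  "plan": [
    {"grip":7.8,"tx":-0.88,"ty":-0.03,"tz":-0.59,"ax":0.04,"ay":5.57,"az":0},
    {"grip":7.8,"tx":-0.88,"ty":-0.03,"tz":-0.59,"ax":0.04,"ay":5.57,"az":0},
    {"grip":7.8,"tx":-0.88,"ty":-0.03,"tz":-0.59,"ax":0.04,"ay":5.57,"az":0},
    {"grip":7.8,"tx":-0.88,"ty":-0.03,"tz":-0.59,"ax":0.04,"ay":5.57,"az":0},
    {"grip":7.8,"tx":-0.88,"ty":-0.03,"tz":-0.59,"ax":0.04,"ay":5.57,"az":0},
    {"grip":7.8,"tx":-0.88,"ty":-0.03,"tz":-0.59,"ax":0.04,"ay":5.57,"az":0},
    {"grip":7.8,"tx":-0.88,"ty":-0.03,"tz":-0.59,"ax":0.04,"ay":5.57,"az":0},
    {"grip":7.8,"tx":-0.88,"ty":-0.03,"tz":-0.59,"ax":0.04,"ay":5.57,"az":0}
  ]
}}

```text
time: 12.87
tool_pos: [476.5, -8.5, 161.6]
tcp_rot: [-179.9, -10.1, 86.0]
ft_force: [-1.2, -0.4, -1.1]
finger_gap: 77.9
```

```bash
python3 look.py; python3 - <<'E'
from h import *
T,s=cur()
c=np.array([480,5.5,26]);A=att(86,55);zt=A[:,2];bz=np.array([.07,.9976,0]);tcp=c+13*zt-4*bz
so=T_of(tcp-85*zt,A);r=plan(T,so,8)
E
```

```text
12.8667 [476.5  -8.5 161.6] [-179.9  -10.1   86. ] q [-14.8  -9.  109.5  10.   81.6 -12.5] qd 72.9 gap 77.9 F [-1.2 -0.4 -1.1]
N 8 row [-1.142, 0.033, 0.741, -0.006, 5.618, -0.006] |t|mm 13.61983065727828 rot 5.618300802868828
```

{"fn": "step_arm", "kwargs": {
  "plan": [
    {"grip":7.8,"tx":-1.37,"ty":0.03,"tz":0.89,"ax":0,"ay":6.74,"az":0},
    {"grip":7.8,"tx":-1.37,"ty":0.03,"tz":0.89,"ax":0,"ay":6.74,"az":0},
    {"grip":7.8,"tx":-1.37,"ty":0.03,"tz":0.89,"ax":0,"ay":6.74,"az":0},
    {"grip":7.8,"tx":-1.37,"ty":0.03,"tz":0.89,"ax":0,"ay":6.74,"az":0},
    {"grip":7.8,"tx":-1.37,"ty":0.03,"tz":0.89,"ax":0,"ay":6.74,"az":0},
    {"grip":7.8,"tx":-1.14,"ty":0.03,"tz":0.74,"ax":0,"ay":5.62,"az":0},
    {"grip":7.8,"tx":-0.8,"ty":0.02,"tz":0.52,"ax":0,"ay":3.93,"az":0},
    {"grip":7.8,"tx":-0.34,"ty":0.01,"tz":0.22,"ax":0,"ay":1.69,"az":0}
  ]
}}

```text
time: 13.53
tool_pos: [472.1, -58.0, 63.2]
tcp_rot: [-179.0, -55.1, 85.0]
ft_force: [0.3, 0.9, -0.6]
finger_gap: 78.0
```

{"fn": "step_arm", "kwargs": {
  "plan": [
    {"grip":7.8,"tx":0,"ty":0,"tz":0,"ax":0,"ay":0,"az":0},
    {"grip":7.8,"tx":0,"ty":0,"tz":0,"ax":0,"ay":0,"az":0}
  ]
}}

```text
time: 13.7
tool_pos: [473.3, -57.7, 65.3]
tcp_rot: [-179.3, -54.8, 85.3]
ft_force: [0.1, -0.2, 0.2]
finger_gap: 78.0
```

```bash
python3 look.py wrist:w11; python3 - <<'E'
from h import *
T,s=cur()
c=np.array([480,5.5,26]);A=att(86,55);zt=A[:,2];bz=np.array([.07,.9976,0]);tcp=c+13*zt-4*bz
r=plan(T,T_of(tcp,A),1)
K,P=wristP(s)
for p in [(478,-29.5,26),(482,40.5,49),(478,-29.5,49)]: print(p,proj(K,P,np.array(p)).round())
E
```

```text
13.7 [473.3 -57.7  65.3] [-179.3  -54.8   85.3] q [-43.2  25.9  99.9  39.3  94.7 -50.5] qd 2.9 gap 78.0 F [ 0.1 -0.2  0.2]
N 1 row [0.173, 0.192, 8.47, -0.142, 0.31, -0.298] |t|mm 84.7426906987313 rot 0.45275923453822925
(478, -29.5, 26) [322. 313.]
(482, 40.5, 49) [320. 179.]
(478, -29.5, 49) [322. 289.]
```

View pics/w11.png

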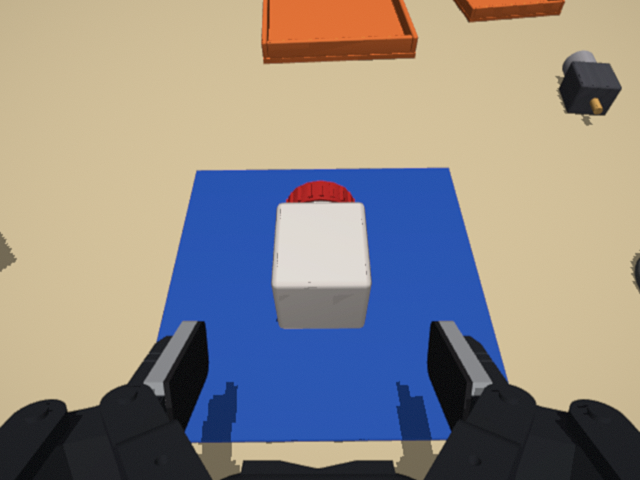

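Bottle lies squarely, base edge at row 288 (predicted 289), centred at column 321. Approach and grip.

{"fn": "step_arm", "kwargs": {
  "plan": [
    {"grip":7.8,"tx":0.03,"ty":0.03,"tz":1.0,"ax":0,"ay":0.1,"az":-0.1},
    {"grip":7.8,"tx":0.03,"ty":0.03,"tz":1.8,"ax":0,"ay":0.1,"az":-0.1},
    {"grip":7.8,"tx":0.03,"ty":0.03,"tz":1.8,"ax":0,"ay":0.1,"az":-0.1},
    {"grip":7.8,"tx":0.03,"ty":0.03,"tz":1.6,"ax":-0.1,"ay":0,"az":0},
    {"grip":7.8,"tx":0.03,"ty":0.03,"tz":1.1,"ax":0,"ay":0,"az":0},
    {"grip":7.8,"tx":0.03,"ty":0.02,"tz":0.7,"ax":0,"ay":0,"az":0},
    {"grip":7.8,"tx":0,"ty":0,"tz":0.35,"ax":0,"ay":0,"az":0},
    {"grip":7.8,"tx":0,"ty":0,"tz":0.1,"ax":0,"ay":0,"az":0}
  ]
}}

```text
time: 14.42
tool_pos: [480.2, 12.8, 19.0]
tcp_rot: [180.0, -55.0, 86.1]
ft_force: [0.3, 0.4, 0.0]
finger_gap: 78.3
```

{"fn": "step_arm", "kwargs": {
  "plan": [
    {"grip":7.8,"tx":0,"ty":0,"tz":0,"ax":0,"ay":0,"az":0}
  ]
}}

```text
time: 14.5
tool_pos: [480.4, 12.1, 19.2]
tcp_rot: [180.0, -55.0, 86.1]
ft_force: [-1.1, 0.3, -0.0]
finger_gap: 78.2
```

```bash
python3 look.py wrist:w12
```

```text
14.5 [480.4  12.1  19.2] [180.  -55.   86.1] q [-37.3  27.5 104.7  43.3  87.1 -51.7] qd 0.6 gap 78.2 F [-1.1  0.3 -0. ]
```

View pics/w12.png

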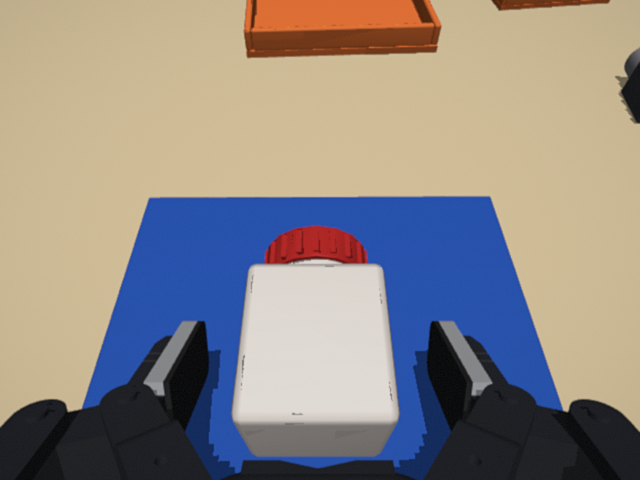

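Body centred (233–398) between the pads. Close.

{"fn": "step_arm", "kwargs": {
  "plan": [
    {"grip":3.0,"tx":0,"ty":0,"tz":0,"ax":0,"ay":0,"az":0},
    {"grip":3.0,"tx":0,"ty":0,"tz":0,"ax":0,"ay":0,"az":0},
    {"grip":3.0,"tx":0,"ty":0,"tz":0,"ax":0,"ay":0,"az":0},
    {"grip":3.0,"tx":0,"ty":0,"tz":0,"ax":0,"ay":0,"az":0},
    {"grip":3.0,"tx":0,"ty":0,"tz":0,"ax":0,"ay":0,"az":0}
  ],
  "newtons": 45
}}

```text
time: 14.97
tool_pos: [480.3, 11.8, 19.1]
tcp_rot: [180.0, -55.0, 86.0]
ft_force: [-0.6, -2.5, 4.2]
finger_gap: 45.6
```

```bash
python3 look.py; python3 - <<'E'
from h import *
T,s=cur()
c=np.array([479.8,5.5,26]);bz=np.array([.07,.9976,0])
v=T[:3,:3].T@(c-T[:3,3]);b=T[:3,:3].T@bz;np.save('v2.npy',v);np.save('bz2.npy',b);print(v,b)
up=T_of(T[:3,3]+[0,0,110],T[:3,:3]);r=plan(T,up,6)
til=np.degrees(np.arctan2(T[:3,2][:2]@[.07,.9976],-T[2,2]));print('tilt',til)
A2=att(86,til-90);print('bz after',A2@b)
c2=np.array([482,8,110]);t2=T_of(c2-A2@v,A2);print(t2[:3,3])
r=plan(up,t2,16)
Tk=up
for i in range(16):
    Tk=apply(Tk,r)
    if i%3==0: print((Tk[:3,:3]@v+Tk[:3,3]).round(),Tk[:3,3].round())
E
```

```text
14.9667 [480.3  11.8  19.1] [180. -55.  86.] q [-37.4  27.5 104.7  43.3  87.1 -51.7] qd 0.2 gap 45.6 F [-0.6 -2.5  4.2]
[ 2.03835706 -0.1009252  -9.15743682] [5.72999798e-01 2.63738118e-04 8.19619987e-01]
N 6 row [1.503, 0.0, -1.05, 0.0, -0.0, -0.0] |t|mm 18.33333333333333 rot 8.069353939043542e-16
tilt 55.043861322524414
bz after [ 2.64826283e-04  6.35155367e-06 -1.00005284e+00]
[481.61814837   1.0924453  103.66252322]
N 16 row [-0.111, 0.013, 0.156, 0.0, -5.625, 0.0] |t|mm 1.9155193524366405 rot 5.624911131676301
[480.   7. 135.] [480.  12. 127.]
[481.  10. 130.] [481.  13. 122.]
[481.  12. 125.] [481.  13. 116.]
[481.  12. 120.] [481.  10. 110.]
[481.  11. 114.] [481.   6. 106.]
[482.   8. 109.] [481.   1. 103.]
```

{"fn": "step_arm", "kwargs": {
  "plan": [
    {"grip":3.0,"tx":0.6,"ty":0,"tz":-0.42,"ax":0,"ay":0,"az":0},
    {"grip":3.0,"tx":1.6,"ty":0,"tz":-1.12,"ax":0,"ay":0,"az":0},
    {"grip":3.0,"tx":2.4,"ty":0,"tz":-1.68,"ax":0,"ay":0,"az":0},
    {"grip":3.0,"tx":2.4,"ty":0,"tz":-1.68,"ax":0,"ay":0,"az":0},
    {"grip":3.0,"tx":1.4,"ty":0,"tz":-0.98,"ax":0,"ay":-1,"az":0},
    {"grip":3.0,"tx":0.6,"ty":0,"tz":-0.42,"ax":0,"ay":-3,"az":0},
    {"grip":3.0,"tx":-0.1,"ty":0,"tz":0.15,"ax":0,"ay":-5,"az":0},
    {"grip":3.0,"tx":-0.1,"ty":0,"tz":0.15,"ax":0,"ay":-5,"az":0}
  ]
}}

```text
time: 15.63
tool_pos: [480.4, 12.4, 125.7]
tcp_rot: [180.0, -40.8, 85.9]
ft_force: [-0.9, 0.2, -2.3]
finger_gap: 45.5
```

{"fn": "step_arm", "kwargs": {
  "plan": [
    {"grip":3.0,"tx":-0.1,"ty":0,"tz":0.15,"ax":0,"ay":-5.5,"az":0},
    {"grip":3.0,"tx":-0.1,"ty":0,"tz":0.15,"ax":0,"ay":-5.5,"az":0},
    {"grip":3.0,"tx":-0.1,"ty":0,"tz":0.15,"ax":0,"ay":-5.5,"az":0},
    {"grip":3.0,"tx":-0.1,"ty":0,"tz":0.15,"ax":0,"ay":-5.5,"az":0},
    {"grip":3.0,"tx":-0.1,"ty":0,"tz":0.15,"ax":0,"ay":-5.5,"az":0},
    {"grip":3.0,"tx":-0.1,"ty":0,"tz":0.15,"ax":0,"ay":-5.5,"az":0},
    {"grip":3.0,"tx":-0.1,"ty":0,"tz":0.15,"ax":0,"ay":-5.5,"az":0},
    {"grip":3.0,"tx":-0.1,"ty":0,"tz":0.15,"ax":0,"ay":-5.5,"az":0}
  ]
}}

```text
time: 16.3
tool_pos: [480.2, 10.5, 112.4]
tcp_rot: [179.9, 3.2, 86.0]
ft_force: [-0.9, 0.3, -2.2]
finger_gap: 45.3
```

```bash
python3 look.py; python3 - <<'E'
from h import *
T,s=cur();v=np.load('v2.npy');b=np.load('bz2.npy')
print('c',T[:3,3]+T[:3,:3]@v,'bz',T[:3,:3]@b)
A2=att(86,-34.96);c2=np.array([482,8,70]);t2=T_of(c2-A2@v,A2)
plan(T,t2,8)
E
```

```text
16.3 [480.2  10.5 112.4] [179.9   3.2  86. ] q [ -2.4  -5.8 111.4  -3.3  74.3   2.5] qd 68.6 gap 45.3 F [-0.9  0.3 -2.2]
c [480.27563723  13.01884118 121.44962576] bz [ 0.03871805  0.52511984 -0.85020929]
N 8 row [0.069, 0.025, 0.624, 0.014, -3.972, -0.005] |t|mm 6.287737297313532 rot 3.9716057626359738
```

{"fn": "step_arm", "kwargs": {
  "plan": [
    {"grip":3.0,"tx":0.09,"ty":0.03,"tz":0.81,"ax":0,"ay":-5.16,"az":0},
    {"grip":3.0,"tx":0.09,"ty":0.03,"tz":0.81,"ax":0,"ay":-5.16,"az":0},
    {"grip":3.0,"tx":0.09,"ty":0.03,"tz":0.81,"ax":0,"ay":-5.16,"az":0},
    {"grip":3.0,"tx":0.08,"ty":0.03,"tz":0.75,"ax":0.1,"ay":-4.76,"az":0},
    {"grip":3.0,"tx":0.08,"ty":0.03,"tz":0.69,"ax":0,"ay":-4.37,"az":0},
    {"grip":3.0,"tx":0.06,"ty":0.02,"tz":0.56,"ax":0,"ay":-3.57,"az":0},
    {"grip":3.0,"tx":0.04,"ty":0.01,"tz":0.37,"ax":0,"ay":-2.38,"az":0},
    {"grip":3.0,"tx":0.02,"ty":0,"tz":0.19,"ax":0,"ay":-1.19,"az":0}
  ]
}}

```text
time: 16.97
tool_pos: [479.8, 2.0, 61.3]
tcp_rot: [-179.7, 34.8, 86.2]
ft_force: [-0.1, -0.9, -2.3]
finger_gap: 45.3
```

{"fn": "step_arm", "kwargs": {
  "plan": [
    {"grip":3.0,"tx":0,"ty":0,"tz":0,"ax":0,"ay":0,"az":0},
    {"grip":3.0,"tx":0,"ty":0,"tz":0,"ax":0,"ay":0,"az":0}
  ]
}}

```text
time: 17.13
tool_pos: [480.8, 1.6, 62.5]
tcp_rot: [-179.8, 34.6, 86.1]
ft_force: [0.3, 0.1, -1.1]
finger_gap: 45.7
```

```bash
python3 look.py wrist:w13 side:s13; python3 - <<'E'
from h import *
T,s=cur();v=np.load('v2.npy');b=np.load('bz2.npy')
print('c',T[:3,3]+T[:3,:3]@v,'bz',T[:3,:3]@b)
A2=att(86,-34.96);c2=np.array([482,8,41]);t2=T_of(c2-A2@v,A2)
plan(T,t2,1);plan(T,t2,10)
E
```

```text
17.1333 [480.8   1.6  62.5] [-179.8   34.6   86.1] q [ 17.3  12.1 106.1 -32.7  78.1  32.9] qd 1.2 gap 45.7 F [ 0.3  0.1 -1.1]
c [481.85395116   8.14696416  69.71009421] bz [-4.47062895e-04  6.17156519e-03 -1.00003374e+00]
N 1 row [1.614, 0.02, 2.369, -0.088, -0.353, -0.012] |t|mm 28.668487881765724 rot 0.36446382987195786
N 10 row [0.162, 0.002, 0.237, -0.009, -0.035, -0.001] |t|mm 2.8668534332833513 rot 0.03644638298719578
```

View pics/w13.png

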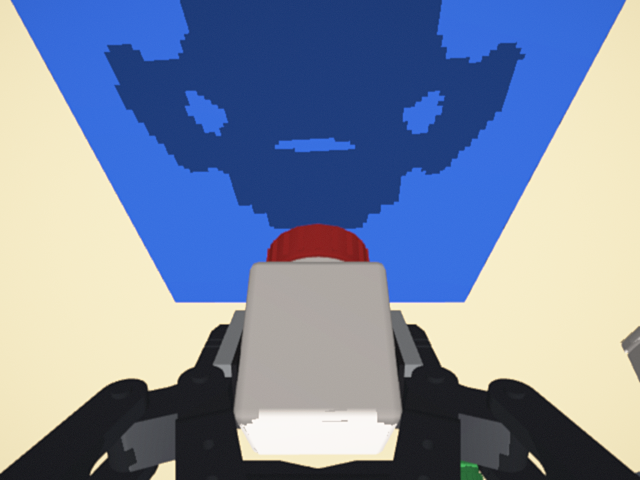

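The bottle is held cap down, cap (318,245), level within 0.4°. Lower to 3 mm above the mat.

{"fn": "step_arm", "kwargs": {
  "plan": [
    {"grip":3.0,"tx":0.25,"ty":0,"tz":0.36,"ax":-0.03,"ay":-0.1,"az":0},
    {"grip":3.0,"tx":0.4,"ty":0,"tz":0.58,"ax":-0.03,"ay":-0.1,"az":0},
    {"grip":3.0,"tx":0.4,"ty":0,"tz":0.58,"ax":-0.03,"ay":-0.1,"az":0},
    {"grip":3.0,"tx":0.3,"ty":0,"tz":0.43,"ax":0,"ay":-0.05,"az":0},
    {"grip":3.0,"tx":0.17,"ty":0,"tz":0.25,"ax":0,"ay":0,"az":0},
    {"grip":3.0,"tx":0.1,"ty":0,"tz":0.15,"ax":0,"ay":0,"az":0},
    {"grip":3.0,"tx":0,"ty":0,"tz":0,"ax":0,"ay":0,"az":0},
    {"grip":3.0,"tx":0,"ty":0,"tz":0,"ax":0,"ay":0,"az":0}
  ]
}}

```text
time: 17.9
tool_pos: [481.1, 1.3, 34.1]
tcp_rot: [-179.9, 35.0, 86.1]
ft_force: [-0.1, 1.0, -1.4]
finger_gap: 45.2
```

```bash
cat > st.py <<'E'
import sys
from h import *
k=sys.argv[1]
T,s=cur();v=np.load(f'v{k}.npy');b=np.load(f'bz{k}.npy')
print('c',(T[:3,3]+T[:3,:3]@v).round(1),'bz',(T[:3,:3]@b).round(4),'F',s['ft_force'].round(1),'t',s['time'])
E
python3 st.py 2
```

```text
c [481.4   8.2  40.4] bz [-9.0000e-04 -1.5000e-03 -1.0001e+00] F [-0.1  1.  -1.4] t 17.9
```

{"fn": "step_arm", "kwargs": {
  "plan": [
    {"grip":3.0,"tx":0.07,"ty":0,"tz":0.1,"ax":0,"ay":0,"az":0},
    {"grip":3.0,"tx":0.05,"ty":0,"tz":0.07,"ax":0,"ay":0,"az":0},
    {"grip":3.0,"tx":0,"ty":0,"tz":0,"ax":0,"ay":0,"az":0}
  ]
}}

```text
time: 18.15
tool_pos: [481.4, 1.4, 32.5]
tcp_rot: [-180.0, 35.0, 86.1]
ft_force: [-0.2, -0.9, 0.9]
finger_gap: 45.4
```

```bash
python3 st.py 2
```

```text
c [481.8   8.3  38.8] bz [-0.     -0.0015 -1.0001] F [-0.2 -0.9  0.9] t 18.15
```

Beginning of contact; down 0.7 mm more.

{"fn": "step_arm", "kwargs": {
  "plan": [
    {"grip":3.0,"tx":0.03,"ty":0,"tz":0.05,"ax":0,"ay":0,"az":0},
    {"grip":3.0,"tx":0,"ty":0,"tz":0,"ax":0,"ay":0,"az":0},
    {"grip":3.0,"tx":0,"ty":0,"tz":0,"ax":0,"ay":0,"az":0}
  ]
}}

```text
time: 18.4
tool_pos: [481.4, 1.3, 32.5]
tcp_rot: [-180.0, 35.1, 86.0]
ft_force: [-3.2, 1.8, 6.6]
finger_gap: 45.6
```

```bash
python3 st.py 2
```

```text
c [481.8   8.3  38.8] bz [ 0.     -0.0018 -1.0001] F [-3.2  1.8  6.6] t 18.4
```

In contact. Release, back off, and wait more than a second.

{"fn": "step_arm", "kwargs": {
  "plan": [
    {"grip":7.8,"tx":0,"ty":0,"tz":0,"ax":0,"ay":0,"az":0},
    {"grip":7.8,"tx":0,"ty":0,"tz":0,"ax":0,"ay":0,"az":0},
    {"grip":7.8,"tx":0,"ty":0,"tz":0,"ax":0,"ay":0,"az":0},
    {"grip":7.8,"tx":0,"ty":0,"tz":0,"ax":0,"ay":0,"az":0},
    {"grip":7.8,"tx":0,"ty":0,"tz":-0.7,"ax":0,"ay":0,"az":0},
    {"grip":7.8,"tx":0,"ty":0,"tz":-1.8,"ax":0,"ay":0,"az":0},
    {"grip":7.8,"tx":0,"ty":0,"tz":-2.5,"ax":0,"ay":0,"az":0},
    {"grip":7.8,"tx":0,"ty":0,"tz":-2,"ax":0,"ay":0,"az":0}
  ]
}}

```text
time: 19.07
tool_pos: [483.8, 42.1, 90.0]
tcp_rot: [-179.9, 35.0, 86.1]
ft_force: [-0.1, -0.2, -0.4]
finger_gap: 77.4
```

{"fn": "step_arm", "kwargs": {
  "plan": [
    {"grip":7.8,"tx":0,"ty":0,"tz":-1,"ax":0,"ay":0,"az":0},
    {"grip":7.8,"tx":0,"ty":0,"tz":0,"ax":0,"ay":0,"az":0},
    {"grip":7.8,"tx":0,"ty":0,"tz":0,"ax":0,"ay":0,"az":0},
    {"grip":7.8,"tx":0,"ty":0,"tz":0,"ax":0,"ay":0,"az":0},
    {"grip":7.8,"tx":0,"ty":0,"tz":0,"ax":0,"ay":0,"az":0},
    {"grip":7.8,"tx":0,"ty":0,"tz":0,"ax":0,"ay":0,"az":0},
    {"grip":7.8,"tx":0,"ty":0,"tz":0,"ax":0,"ay":0,"az":0},
    {"grip":7.8,"tx":0,"ty":0,"tz":0,"ax":0,"ay":0,"az":0}
  ]
}}

```text
time: 19.73
tool_pos: [483.9, 46.7, 96.5]
tcp_rot: [-179.9, 35.1, 86.1]
ft_force: [0.8, -0.5, 0.3]
finger_gap: 77.9
```

{"fn": "step_arm", "kwargs": {
  "plan": [
    {"grip":7.8,"tx":0,"ty":0,"tz":0,"ax":0,"ay":0,"az":0},
    {"grip":7.8,"tx":0,"ty":0,"tz":0,"ax":0,"ay":0,"az":0},
    {"grip":7.8,"tx":0,"ty":0,"tz":0,"ax":0,"ay":0,"az":0},
    {"grip":7.8,"tx":0,"ty":0,"tz":0,"ax":0,"ay":0,"az":0},
    {"grip":7.8,"tx":0,"ty":0,"tz":0,"ax":0,"ay":0,"az":0},
    {"grip":7.8,"tx":0,"ty":0,"tz":0,"ax":0,"ay":0,"az":0},
    {"grip":7.8,"tx":0,"ty":0,"tz":0,"ax":0,"ay":0,"az":0},
    {"grip":7.8,"tx":0,"ty":0,"tz":0,"ax":0,"ay":0,"az":0}
  ]
}}

```text
time: 20.4
tool_pos: [484.3, 47.1, 97.0]
tcp_rot: [-179.9, 35.0, 86.1]
ft_force: [0.1, -0.4, -0.5]
finger_gap: 77.5
```

```bash
python3 look.py wrist:w14 side:s14; python3 - <<'E'
from h import *
K=camera_model("wrist")["intrinsics"];P=np.load("w14.npy")
for p in [(481.8,8.3,3),(481.8,8.3,73),(483.4,31.2,73),(480.2,-14.7,73)]: print(p,proj(K,P,np.array(p)).round())
E
```

```text
20.4 [484.3  47.1  97. ] [-179.9   35.    86.1] q [ 21.9  12.4 101.8 -31.3  83.9  34.3] qd 0.1 gap 77.5 F [ 0.1 -0.4 -0.5]
(481.8, 8.3, 3) [318. 210.]
(481.8, 8.3, 73) [318. 318.]
(483.4, 31.2, 73) [318. 294.]
(480.2, -14.7, 73) [318. 338.]
```

View pics/w14.png

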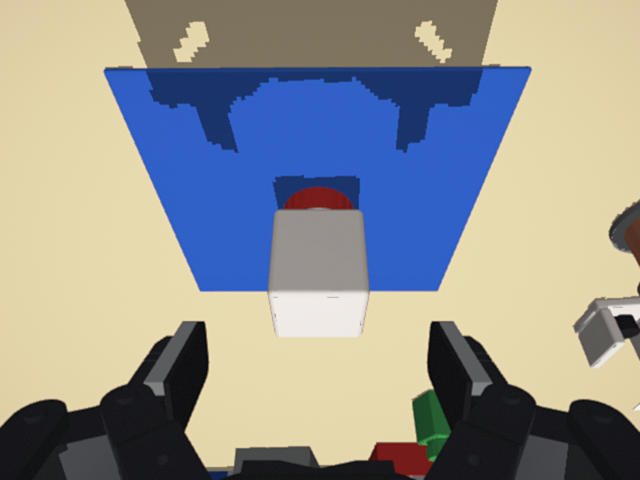

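View pics/s14.png

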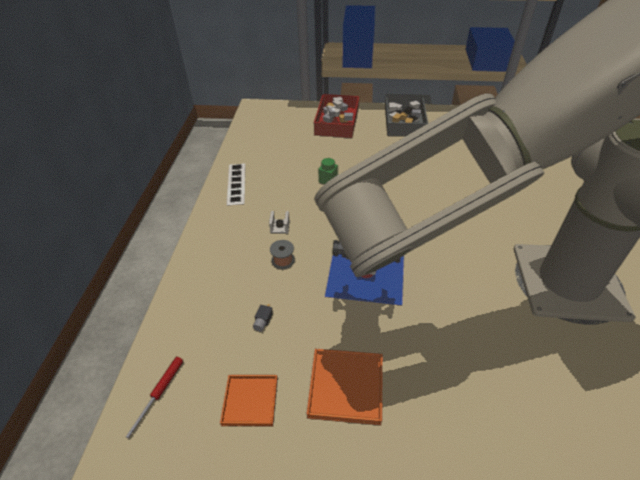

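Inverted bottle stands on its cap on the mat: base edges at rows 294 and 337, as predicted (294, 338), over 1.3 s released. Take it again.

{"fn": "step_arm", "kwargs": {
  "plan": [
    {"grip":7.8,"tx":0,"ty":0,"tz":1,"ax":0,"ay":0,"az":0},
    {"grip":7.8,"tx":0,"ty":0,"tz":1.8,"ax":0,"ay":0,"az":0},
    {"grip":7.8,"tx":0,"ty":0,"tz":1.9,"ax":0,"ay":0,"az":0},
    {"grip":7.8,"tx":0,"ty":0,"tz":1.5,"ax":0,"ay":0,"az":0},
    {"grip":7.8,"tx":0,"ty":0,"tz":1,"ax":0,"ay":0,"az":0},
    {"grip":7.8,"tx":0,"ty":0,"tz":0.6,"ax":0,"ay":0,"az":0},
    {"grip":7.8,"tx":0,"ty":0,"tz":0.15,"ax":0,"ay":0,"az":0},
    {"grip":7.8,"tx":0,"ty":0,"tz":0,"ax":0,"ay":0,"az":0}
  ]
}}

```text
time: 21.17
tool_pos: [481.0, 1.4, 31.8]
tcp_rot: [-179.9, 35.0, 86.1]
ft_force: [0.5, 0.4, -0.1]
finger_gap: 77.9
```

{"fn": "step_arm", "kwargs": {
  "plan": [
    {"grip":3.0,"tx":0,"ty":0,"tz":0,"ax":0,"ay":0,"az":0},
    {"grip":3.0,"tx":0,"ty":0,"tz":0,"ax":0,"ay":0,"az":0},
    {"grip":3.0,"tx":0,"ty":0,"tz":0,"ax":0,"ay":0,"az":0},
    {"grip":3.0,"tx":0,"ty":0,"tz":0,"ax":0,"ay":0,"az":0},
    {"grip":3.0,"tx":0,"ty":0,"tz":0,"ax":0,"ay":0,"az":0}
  ],
  "newtons": 45
}}

```text
time: 21.58
tool_pos: [481.9, 2.1, 32.7]
tcp_rot: [179.9, 35.0, 86.0]
ft_force: [-0.0, 2.9, 5.1]
finger_gap: 45.6
```

```bash
python3 look.py; python3 - <<'E'
from h import *
T,s=cur()
c=np.array([481.8,8.3,38]);bz=np.array([0,0,-1.])
v=T[:3,:3].T@(c-T[:3,3]);b=T[:3,:3].T@bz;np.save('v3.npy',v);np.save('bz3.npy',b);print(v,b)
up=T_of(T[:3,3]+[0,0,90],T[:3,:3]);plan(T,up,6)
til=np.degrees(np.arctan2(T[:3,2][:2]@[.07,.9976],-T[2,2]));print('tilt',til)
A2=att(86,til+90);print('bz after',A2@b)
c2=np.array([482,8,110]);t2=T_of(c2-A2@v,A2);print(t2[:3,3])
plan(up,t2,18)
E
```

```text
21.5833 [481.9   2.1  32.7] [179.9  35.   86. ] q [ 17.6  15.3 106.3 -33.5  75.5  35.1] qd 0.1 gap 45.6 F [-0.   2.9  5.1]
[ 2.02467718 -0.49492492 -7.89894015] [ 5.73698500e-01 -7.28791437e-04  8.19066237e-01]
N 6 row [-0.861, 0.001, -1.229, 0.0, 0.0, -0.0] |t|mm 14.999999999999998 rot 6.307626347230416e-16
tilt -35.009908894304274
bz after [ 6.90294391e-02  9.97614623e-01 -2.37370218e-05]
[482.86399054  13.26060103 103.80991752]
N 18 row [0.053, 0.001, 0.125, 0.002, 5.0, 0.005] |t|mm 1.3547041812227325 rot 4.999924648018694
```

{"fn": "step_arm", "kwargs": {
  "plan": [
    {"grip":3.0,"tx":-0.46,"ty":0,"tz":-0.66,"ax":0,"ay":0,"az":0},
    {"grip":3.0,"tx":-1.15,"ty":0,"tz":-1.64,"ax":0,"ay":0,"az":0},
    {"grip":3.0,"tx":-1.43,"ty":0,"tz":-2.05,"ax":0,"ay":0,"az":0},
    {"grip":3.0,"tx":-1.2,"ty":0,"tz":-1.7,"ax":0,"ay":0,"az":0},
    {"grip":3.0,"tx":-0.7,"ty":0,"tz":-1.0,"ax":0,"ay":1,"az":0},
    {"grip":3.0,"tx":-0.25,"ty":0,"tz":-0.36,"ax":0,"ay":3,"az":0},
    {"grip":3.0,"tx":0.05,"ty":0,"tz":0.12,"ax":0,"ay":5,"az":0},
    {"grip":3.0,"tx":0.05,"ty":0,"tz":0.12,"ax":0,"ay":5,"az":0}
  ]
}}

```text
time: 22.25
tool_pos: [481.4, 2.2, 120.5]
tcp_rot: [180.0, 20.8, 86.2]
ft_force: [-0.1, 0.2, -1.6]
finger_gap: 45.3
```

{"fn": "step_arm", "kwargs": {
  "plan": [
    {"grip":3.0,"tx":0.05,"ty":0,"tz":0.12,"ax":0,"ay":5.5,"az":0},
    {"grip":3.0,"tx":0.05,"ty":0,"tz":0.12,"ax":0,"ay":5.5,"az":0},
    {"grip":3.0,"tx":0.05,"ty":0,"tz":0.12,"ax":0,"ay":5.5,"az":0},
    {"grip":3.0,"tx":0.05,"ty":0,"tz":0.12,"ax":0,"ay":5.5,"az":0},
    {"grip":3.0,"tx":0.05,"ty":0,"tz":0.12,"ax":0,"ay":5.5,"az":0},
    {"grip":3.0,"tx":0.05,"ty":0,"tz":0.12,"ax":0,"ay":5.5,"az":0},
    {"grip":3.0,"tx":0.05,"ty":0,"tz":0.12,"ax":0,"ay":5.5,"az":0},
    {"grip":3.0,"tx":0.05,"ty":0,"tz":0.12,"ax":0,"ay":5.5,"az":0}
  ]
}}

```text
time: 22.92
tool_pos: [481.7, 4.5, 111.4]
tcp_rot: [179.9, -23.2, 86.1]
ft_force: [-2.0, 0.1, -2.4]
finger_gap: 45.5
```

```bash
python3 look.py;python3 st.py 3; python3 - <<'E'
from h import *
T,s=cur();v=np.load('v3.npy');b=np.load('bz3.npy')
A2=att(86,54.99);c2=np.array([482,-2,58]);t2=T_of(c2-A2@v,A2)
plan(T,t2,8)
E
```

```text
22.9167 [481.7   4.5 111.4] [179.9 -23.2  86.1] q [-22.4  -2.1 111.4  22.4  79.3 -24.3] qd 57.8 gap 45.5 F [-2.   0.1 -2.4]
c [481.1   3.3 119.5] bz [ 0.0588  0.8479 -0.5269] F [-2.   0.1 -2.4] t 22.9167
N 8 row [-0.467, 0.014, 0.593, 0.007, 3.974, 0.014] |t|mm 7.547113080097119 rot 3.974309148798361
```

{"fn": "step_arm", "kwargs": {
  "plan": [
    {"grip":3.0,"tx":-0.6,"ty":0.02,"tz":0.77,"ax":0,"ay":5.16,"az":0},
    {"grip":3.0,"tx":-0.6,"ty":0.02,"tz":0.77,"ax":0,"ay":5.16,"az":0},
    {"grip":3.0,"tx":-0.6,"ty":0.02,"tz":0.77,"ax":0,"ay":5.16,"az":0},
    {"grip":3.0,"tx":-0.56,"ty":0.02,"tz":0.71,"ax":0,"ay":4.76,"az":0.1},
    {"grip":3.0,"tx":-0.51,"ty":0.01,"tz":0.65,"ax":0,"ay":4.37,"az":0},
    {"grip":3.0,"tx":-0.42,"ty":0.01,"tz":0.53,"ax":0,"ay":3.57,"az":0},
    {"grip":3.0,"tx":-0.28,"ty":0,"tz":0.36,"ax":0,"ay":2.38,"az":0},
    {"grip":3.0,"tx":-0.14,"ty":0,"tz":0.18,"ax":0,"ay":1.19,"az":0}
  ]
}}

```text
time: 23.58
tool_pos: [481.1, 3.3, 49.6]
tcp_rot: [-179.6, -54.9, 85.6]
ft_force: [0.8, -1.5, -2.0]
finger_gap: 45.8
```

{"fn": "step_arm", "kwargs": {
  "plan": [
    {"grip":3.0,"tx":0,"ty":0,"tz":0,"ax":0,"ay":0,"az":0},
    {"grip":3.0,"tx":0,"ty":0,"tz":0,"ax":0,"ay":0,"az":0}
  ]
}}

```text
time: 23.75
tool_pos: [482.1, 3.2, 50.9]
tcp_rot: [-179.8, -54.7, 85.8]
ft_force: [-0.5, 0.4, -1.5]
finger_gap: 45.7
```

```bash
python3 look.py wrist:w15;python3 st.py 3; python3 - <<'E'
from h import *
T,s=cur();v=np.load('v3.npy');b=np.load('bz3.npy')
A2=att(86,54.99);c2=np.array([482,-2,29]);t2=T_of(c2-A2@v,A2)
plan(T,t2,1)
E
```

```text
23.75 [482.1   3.2  50.9] [-179.8  -54.7   85.8] q [-37.8  24.1 104.5  42.6  89.7 -49.4] qd 1.6 gap 45.7 F [-0.5  0.4 -1.5]
c [481.6  -2.   57.6] bz [ 0.0691  0.9976 -0.0064] F [ 0.4 -0.1 -1.4] t 23.8
N 1 row [-2.328, 0.042, 1.664, -0.037, 0.367, -0.063] |t|mm 28.61303799600269 rot 0.3741369219279818
```

View pics/w15.png

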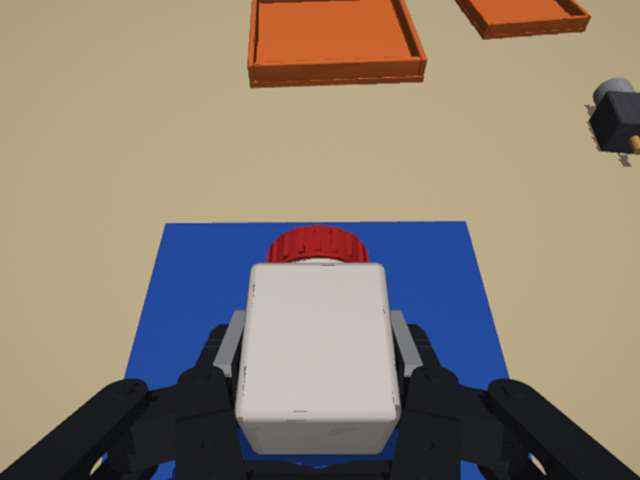

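The bottle is held level over the mat, cap towards the tray. Lower it.

{"fn": "step_arm", "kwargs": {
  "plan": [
    {"grip":3.0,"tx":-0.35,"ty":0,"tz":0.25,"ax":0,"ay":0.1,"az":0},
    {"grip":3.0,"tx":-0.6,"ty":0.02,"tz":0.43,"ax":0,"ay":0.1,"az":0},
    {"grip":3.0,"tx":-0.6,"ty":0.02,"tz":0.43,"ax":0,"ay":0.1,"az":0},
    {"grip":3.0,"tx":-0.4,"ty":0,"tz":0.28,"ax":0,"ay":0.07,"az":0},
    {"grip":3.0,"tx":-0.25,"ty":0,"tz":0.18,"ax":0,"ay":0,"az":0},
    {"grip":3.0,"tx":-0.15,"ty":0,"tz":0.11,"ax":0,"ay":0,"az":0},
    {"grip":3.0,"tx":-0.12,"ty":0,"tz":0.08,"ax":0,"ay":0,"az":0},
    {"grip":3.0,"tx":0,"ty":0,"tz":0,"ax":0,"ay":0,"az":0}
  ]
}}

```text
time: 24.47
tool_pos: [482.4, 3.6, 20.3]
tcp_rot: [-179.7, -55.1, 85.8]
ft_force: [0.4, 0.5, -1.4]
finger_gap: 45.7
```

```bash
python3 st.py 3
```

```text
c [481.5  -1.7  26.5] bz [0.0696 0.9976 0.0018] F [ 0.4  0.5 -1.4] t 24.4667
```

{"fn": "step_arm", "kwargs": {
  "plan": [
    {"grip":3.0,"tx":-0.06,"ty":0,"tz":0.04,"ax":0,"ay":0,"az":0},
    {"grip":3.0,"tx":-0.02,"ty":0,"tz":0.02,"ax":0,"ay":0,"az":0},
    {"grip":3.0,"tx":0,"ty":0,"tz":0,"ax":0,"ay":0,"az":0}
  ]
}}

```text
time: 24.72
tool_pos: [482.7, 3.4, 19.9]
tcp_rot: [-179.8, -55.1, 85.8]
ft_force: [0.5, 0.0, -0.5]
finger_gap: 45.6
```

```bash
python3 st.py 3
```

```text
c [481.8  -1.9  26.1] bz [0.0696 0.9976 0.0015] F [ 0.5  0.  -0.5] t 24.7167
```

{"fn": "step_arm", "kwargs": {
  "plan": [
    {"grip":3.0,"tx":-0.06,"ty":0,"tz":0.04,"ax":0,"ay":0,"az":0},
    {"grip":3.0,"tx":0,"ty":0,"tz":0,"ax":0,"ay":0,"az":0},
    {"grip":7.8,"tx":0,"ty":0,"tz":0,"ax":0,"ay":0,"az":0},
    {"grip":7.8,"tx":0,"ty":0,"tz":0,"ax":0,"ay":0,"az":0},
    {"grip":7.8,"tx":0,"ty":0,"tz":0,"ax":0,"ay":0,"az":0},
    {"grip":7.8,"tx":0,"ty":0,"tz":-0.5,"ax":0,"ay":0,"az":0},
    {"grip":7.8,"tx":0,"ty":0,"tz":-1.8,"ax":0,"ay":0,"az":0},
    {"grip":7.8,"tx":0,"ty":0,"tz":-2.5,"ax":0,"ay":0,"az":0}
  ]
}}

```text
time: 25.38
tool_pos: [478.4, -34.5, 45.8]
tcp_rot: [-179.5, -55.2, 85.7]
ft_force: [-0.7, -0.7, -0.4]
finger_gap: 78.0
```

{"fn": "step_arm", "kwargs": {
  "plan": [
    {"grip":7.8,"tx":0,"ty":0,"tz":-2.5,"ax":0,"ay":0,"az":0},
    {"grip":7.8,"tx":0,"ty":0,"tz":-1.2,"ax":0,"ay":0,"az":0}
  ]
}}

```text
time: 25.55
tool_pos: [478.5, -68.7, 69.2]
tcp_rot: [180.0, -55.0, 85.9]
ft_force: [1.0, -0.0, -0.1]
finger_gap: 78.1
```

```bash
python3 look.py wrist:w16; python3 - <<'E'
from h import *
T,s=cur()
c=np.array([482,-2,26]);bz=np.array([.07,.9976,0])
K=camera_model("wrist")["intrinsics"];P=np.load("w16.npy")
for p in [c-35*bz+[0,0,23],c-35*bz-[0,0,23]]: print(proj(K,P,p).round())
A=att(86,-35);zt=A[:,2];tcp=c+16*zt-6*bz;print('tcp',tcp)
v1=T_of((478,-5,165),att(86,20));r=plan(T,v1,8);Tk=v1
so=T_of(tcp-85*zt,A);print(so[:3,3]);r=plan(v1,so,10)
for i in range(10):
    Tk=apply(Tk,r);print(Tk[:3,3].round())
E
```

```text
25.55 [478.5 -68.7  69.2] [180.  -55.   85.9] q [-43.7  26.8  98.3  39.3  95.6 -50.8] qd 11.1 gap 78.1 F [ 1.  -0.  -0.1]
[315. 287.]
[315. 331.]
tcp [480.93982929 -17.14046773  12.89356729]
N 8 row [1.402, -0.071, -0.407, 0.022, -4.362, -0.007] |t|mm 14.619980857029777 rot 4.361669665165579
[484.3407362   31.49476708  82.52149106]
N 10 row [0.453, 0.038, 0.822, 0.0, -5.5, 0.0] |t|mm 9.39393783863644 rot 5.500000000000002
[479.   2. 159.]
[480.   8. 152.]
[481.  14. 145.]
[481.  19. 137.]
[482.  23. 128.]
[483.  27. 120.]
[483.  29. 111.]
[484.  31. 101.]
[484.  31.  92.]
[485.  31.  83.]
```

View pics/w16.png

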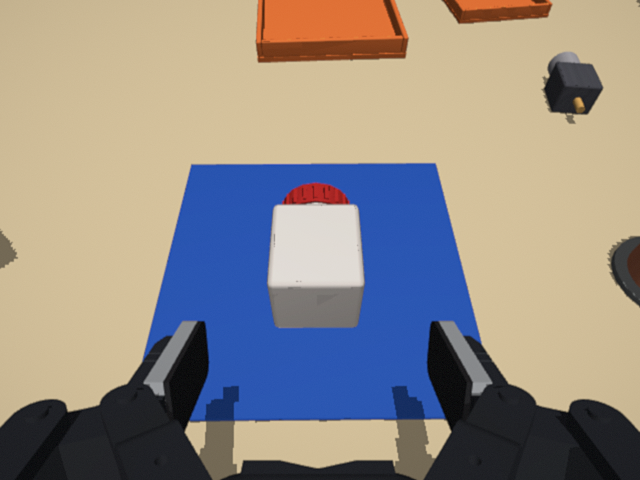

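Bottle lies at the predicted place (base edge row 287). Swing over to the other tilt.

{"fn": "step_arm", "kwargs": {
  "plan": [
    {"grip":7.8,"tx":1.4,"ty":-0.07,"tz":-0.41,"ax":0,"ay":-4.36,"az":0},
    {"grip":7.8,"tx":1.4,"ty":-0.07,"tz":-0.41,"ax":0,"ay":-4.36,"az":0},
    {"grip":7.8,"tx":1.4,"ty":-0.07,"tz":-0.41,"ax":0,"ay":-4.36,"az":0},
    {"grip":7.8,"tx":1.4,"ty":-0.07,"tz":-0.41,"ax":0,"ay":-4.36,"az":0},
    {"grip":7.8,"tx":1.4,"ty":-0.07,"tz":-0.41,"ax":0,"ay":-4.36,"az":0},
    {"grip":7.8,"tx":1.4,"ty":-0.07,"tz":-0.41,"ax":0,"ay":-4.36,"az":0},
    {"grip":7.8,"tx":1.4,"ty":-0.07,"tz":-0.41,"ax":0,"ay":-4.36,"az":0},
    {"grip":7.8,"tx":1.4,"ty":-0.07,"tz":-0.41,"ax":0,"ay":-4.36,"az":0}
  ]
}}

```text
time: 26.27
tool_pos: [476.8, -1.1, 163.5]
tcp_rot: [-180.0, -20.0, 85.9]
ft_force: [0.6, 0.4, 0.1]
finger_gap: 78.3
```

```bash
python3 look.py; python3 - <<'E'
from h import *
T,s=cur()
c=np.array([482,-2,26]);bz=np.array([.07,.9976,0])
A=att(86,-35);zt=A[:,2];tcp=c+12*zt-6*bz;print('tcp',tcp)
so=T_of(tcp-85*zt,A);print(so[:3,3]);r=plan(T,so,10)
E
```

```text
26.2667 [476.8  -1.1 163.5] [-180.   -20.    85.9] q [-21.1  -7.1 109.4  19.2  84.1 -20.1] qd 59.3 gap 78.3 F [0.6 0.4 0.1]
tcp [481.09987196 -14.8517508   16.17017547]
[484.50077888  33.78348401  85.79809923]
N 10 row [0.432, 0.052, 0.774, -0.003, -5.501, -0.006] |t|mm 8.883167065151657 rot 5.501410304865557
```

{"fn": "step_arm", "kwargs": {
  "plan": [
    {"grip":7.8,"tx":0.43,"ty":0.05,"tz":0.77,"ax":0,"ay":-5.5,"az":0},
    {"grip":7.8,"tx":0.43,"ty":0.05,"tz":0.77,"ax":0,"ay":-5.5,"az":0},
    {"grip":7.8,"tx":0.43,"ty":0.05,"tz":0.77,"ax":0,"ay":-5.5,"az":0},
    {"grip":7.8,"tx":0.43,"ty":0.05,"tz":0.77,"ax":0,"ay":-5.5,"az":0},
    {"grip":7.8,"tx":0.43,"ty":0.05,"tz":0.77,"ax":0,"ay":-5.5,"az":0},
    {"grip":7.8,"tx":0.43,"ty":0.05,"tz":0.77,"ax":0,"ay":-5.5,"az":0},
    {"grip":7.8,"tx":0.43,"ty":0.05,"tz":0.77,"ax":0,"ay":-5.5,"az":0},
    {"grip":7.8,"tx":0.43,"ty":0.05,"tz":0.77,"ax":0,"ay":-5.5,"az":0}
  ]
}}

```text
time: 26.93
tool_pos: [483.4, 33.7, 103.3]
tcp_rot: [180.0, 24.0, 86.1]
ft_force: [-0.7, -0.2, 0.4]
finger_gap: 78.2
```

{"fn": "step_arm", "kwargs": {
  "plan": [
    {"grip":7.8,"tx":0.43,"ty":0.05,"tz":0.77,"ax":0,"ay":-5.5,"az":0},
    {"grip":7.8,"tx":0.3,"ty":0.04,"tz":0.54,"ax":0,"ay":-3.85,"az":0},
    {"grip":7.8,"tx":0.13,"ty":0.01,"tz":0.23,"ax":0,"ay":-1.65,"az":0},
    {"grip":7.8,"tx":0,"ty":0,"tz":0,"ax":0,"ay":0,"az":0},
    {"grip":7.8,"tx":0,"ty":0,"tz":0,"ax":0,"ay":0,"az":0}
  ]
}}

```text
time: 27.35
tool_pos: [483.6, 33.3, 85.1]
tcp_rot: [-179.7, 34.7, 86.2]
ft_force: [0.2, 0.1, 0.3]
finger_gap: 77.8
```

```bash
python3 look.py wrist:w17; python3 - <<'E'
from h import *
T,s=cur()
c=np.array([482,-2,26]);bz=np.array([.07,.9976,0])
A=att(86,-35);zt=A[:,2];tcp=c+12*zt-6*bz;print('tcp',tcp)
plan(T,T_of(tcp,A),1)
K=camera_model("wrist")["intrinsics"];P=np.load("w17.npy")
for p in [c+35*bz,c-35*bz+[0,0,23]]: print(proj(K,P,p).round())
E
```

```text
27.35 [483.6  33.3  85.1] [-179.7   34.7   86.2] q [ 20.4  12.3 103.2 -31.5  82.   33.7] qd 2.1 gap 77.8 F [0.2 0.1 0.3]
tcp [481.09987196 -14.8517508   16.17017547]
N 1 row [0.032, 0.043, 8.465, -0.127, -0.308, 0.043] |t|mm 84.64756206547158 rot 0.33589765110556147
[320. 211.]
[319. 325.]
```

View pics/w17.png

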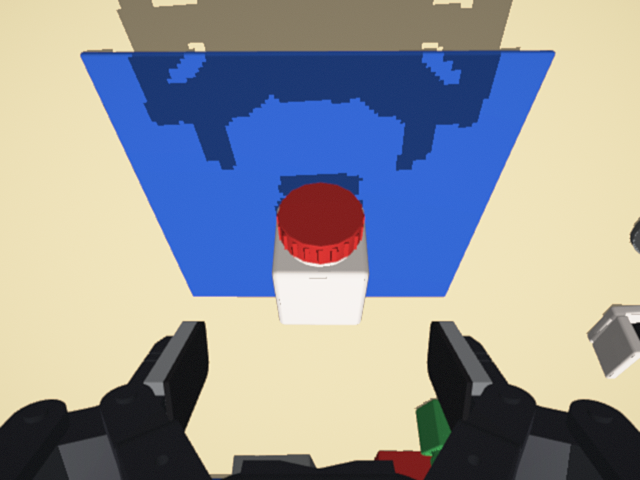

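Cap face at (320,216), base edge row 324 (predicted 211 and 325). Approach and grip.

{"fn": "step_arm", "kwargs": {
  "plan": [
    {"grip":7.8,"tx":0,"ty":0,"tz":1.0,"ax":0,"ay":-0.1,"az":0},
    {"grip":7.8,"tx":0,"ty":0.02,"tz":1.8,"ax":-0.1,"ay":-0.1,"az":0},
    {"grip":7.8,"tx":0.03,"ty":0.02,"tz":1.8,"ax":0,"ay":-0.1,"az":0},
    {"grip":7.8,"tx":0,"ty":0,"tz":1.6,"ax":0,"ay":0,"az":0},
    {"grip":7.8,"tx":0,"ty":0,"tz":1.1,"ax":0,"ay":0,"az":0},
    {"grip":7.8,"tx":0,"ty":0,"tz":0.7,"ax":0,"ay":0,"az":0},
    {"grip":7.8,"tx":0,"ty":0,"tz":0.35,"ax":0,"ay":0,"az":0},
    {"grip":7.8,"tx":0,"ty":0,"tz":0.1,"ax":0,"ay":0,"az":0}
  ]
}}

```text
time: 28.07
tool_pos: [481.1, -15.7, 16.4]
tcp_rot: [-180.0, 35.1, 86.0]
ft_force: [0.1, -0.2, 0.7]
finger_gap: 77.8
```

{"fn": "step_arm", "kwargs": {
  "plan": [
    {"grip":7.8,"tx":0,"ty":0,"tz":0,"ax":0,"ay":0,"az":0},
    {"grip":3.0,"tx":0,"ty":0,"tz":0,"ax":0,"ay":0,"az":0},
    {"grip":3.0,"tx":0,"ty":0,"tz":0,"ax":0,"ay":0,"az":0},
    {"grip":3.0,"tx":0,"ty":0,"tz":0,"ax":0,"ay":0,"az":0},
    {"grip":3.0,"tx":0,"ty":0,"tz":0,"ax":0,"ay":0,"az":0},
    {"grip":3.0,"tx":0,"ty":0,"tz":0,"ax":0,"ay":0,"az":0}
  ],
  "newtons": 45
}}

```text
time: 28.57
tool_pos: [481.8, -14.6, 17.1]
tcp_rot: [180.0, 35.1, 86.0]
ft_force: [-0.7, 3.3, 4.5]
finger_gap: 45.3
```

```bash
python3 look.py wrist:w18; python3 - <<'E'
from h import *
T,s=cur()
c=np.array([482,-2,26]);bz=np.array([.07,.9976,0])
v=T[:3,:3].T@(c-T[:3,3]);b=T[:3,:3].T@bz;np.save('v4.npy',v);np.save('bz4.npy',b);print(v,b)
up=T_of(T[:3,3]+[0,0,130],T[:3,:3]);plan(T,up,1)
til=np.degrees(np.arctan2(T[:3,2][:2]@[.07,.9976],-T[2,2]));print('tilt',til)
A2=att(86,til+90);print('bz after',A2@b)
c2=np.array([514,311,130]);t2=T_of(c2-A2@v,A2);print(t2[:3,3])
r=plan(up,t2,18);Tk=up
for i in range(18):
    Tk=apply(Tk,r);print((Tk[:3,:3]@v+Tk[:3,3]).round(),Tk[:3,3].round())
E
```

```text
28.5667 [481.8 -14.6  17.1] [180.   35.1  86. ] q [ 15.9  16.2 107.3 -34.4  73.2  35. ] qd 0.1 gap 45.3 F [-0.7  3.3  4.5]
[  5.15612828  -0.65536658 -14.53060633] [ 0.81848149  0.00113442 -0.57462382]
N 1 row [-7.47, 0.009, -10.64, 0.0, 0.0, 0.0] |t|mm 130.00000000000003 rot 3.2113779840184536e-15
tilt -35.07261825346015
bz after [ 1.13339601e-03 -5.42799748e-05  1.00005223e+00]
[515.27665489 319.8619509  117.4306061 ]
N 18 row [2.031, 0.056, 0.449, 0.002, 5.0, 0.004] |t|mm 20.812744492875158 rot 4.999923121752871
[484.  11. 142.] [483.  -1. 132.]
[485.  25. 129.] [485.  15. 118.]
[487.  41. 117.] [487.  31. 105.]
[489.  57. 106.] [489.  48.  94.]
[490.  74.  98.] [490.  67.  84.]
[492.  92.  90.] [492.  86.  76.]
[494. 111.  84.] [494. 106.  70.]
[496. 130.  80.] [496. 126.  65.]
[498. 149.  78.] [498. 146.  63.]
[500. 168.  77.] [500. 167.  62.]
[502. 188.  78.] [502. 188.  63.]
[504. 207.  81.] [504. 208.  65.]
[506. 226.  85.] [506. 228.  70.]
[507. 244.  91.] [508. 248.  76.]
[509. 262.  98.] [510. 267.  84.]
[511. 279. 107.] [512. 286.  94.]
[513. 295. 118.] [514. 303. 105.]
[514. 311. 130.] [516. 320. 117.]
```

View pics/w18.png

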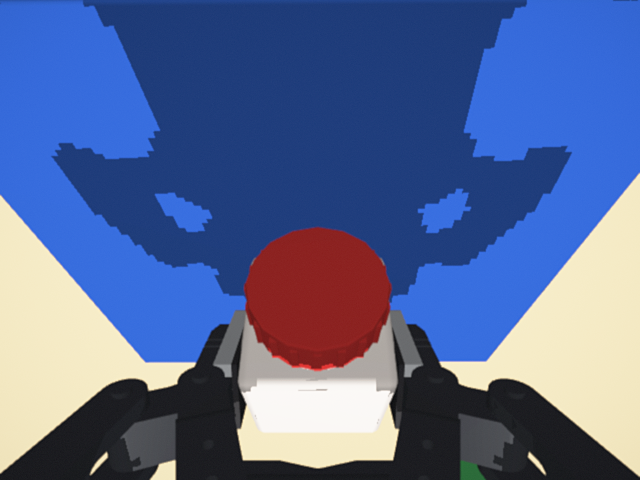

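Gripped (cap at (318,297)). Lift, turn upright over the mat, then carry.

{"fn": "step_arm", "kwargs": {
  "plan": [
    {"grip":3.0,"tx":-0.46,"ty":0,"tz":-0.66,"ax":0,"ay":0,"az":0},
    {"grip":3.0,"tx":-1.2,"ty":0,"tz":-1.71,"ax":0,"ay":0,"az":0},
    {"grip":3.0,"tx":-1.7,"ty":0,"tz":-2.42,"ax":0,"ay":0,"az":0},
    {"grip":3.0,"tx":-1.7,"ty":0,"tz":-2.42,"ax":0,"ay":0,"az":0},
    {"grip":3.0,"tx":-1.2,"ty":0,"tz":-1.71,"ax":0,"ay":0,"az":0},
    {"grip":3.0,"tx":-0.7,"ty":0,"tz":-1.0,"ax":0,"ay":1,"az":0},
    {"grip":3.0,"tx":-0.3,"ty":0,"tz":-0.4,"ax":0,"ay":3,"az":0},
    {"grip":3.0,"tx":0,"ty":0,"tz":0,"ax":0,"ay":5,"az":0}
  ]
}}

```text
time: 29.28
tool_pos: [481.4, -14.1, 143.5]
tcp_rot: [-180.0, 26.0, 86.2]
ft_force: [-0.1, -0.9, -1.7]
finger_gap: 45.5
```

{"fn": "step_arm", "kwargs": {
  "plan": [
    {"grip":3.0,"tx":0,"ty":0,"tz":0,"ax":0,"ay":5.5,"az":0},
    {"grip":3.0,"tx":0,"ty":0,"tz":0,"ax":0,"ay":5.5,"az":0},
    {"grip":3.0,"tx":0,"ty":0,"tz":0,"ax":0,"ay":5.5,"az":0},
    {"grip":3.0,"tx":0,"ty":0,"tz":0,"ax":0,"ay":5.5,"az":0},
    {"grip":3.0,"tx":0,"ty":0,"tz":0,"ax":0,"ay":5.5,"az":0},
    {"grip":3.0,"tx":0,"ty":0,"tz":0,"ax":0,"ay":5.5,"az":0},
    {"grip":3.0,"tx":0,"ty":0,"tz":0,"ax":0,"ay":5.5,"az":0},
    {"grip":3.0,"tx":0,"ty":0,"tz":0,"ax":0,"ay":5.5,"az":0}
  ]
}}

```text
time: 29.95
tool_pos: [481.4, -15.6, 143.7]
tcp_rot: [179.9, -18.1, 86.1]
ft_force: [-0.1, 0.0, -1.6]
finger_gap: 45.6
```

```bash
python3 look.py;python3 st.py 4; python3 - <<'E'
from h import *
T,s=cur();v=np.load('v4.npy')
A2=att(86,54.93);c2=np.array([514,311,130]);t2=T_of(c2-A2@v,A2);print(t2[:3,3])
m=T_of((495,120,160),A2)
r=plan(T,m,8);T3=run(T,r,8)
plan(m,t2,6)
E
```

```text
29.95 [481.4 -15.6 143.7] [179.9 -18.1  86.1] q [-21.2  -5.3 109.5  17.5  81.7 -20.7] qd 59.8 gap 45.6 F [-0.1  0.  -1.6]
c [480.7 -15.2 159.1] bz [0.0408 0.5976 0.8008] F [-0.1  0.  -1.6] t 29.95
[515.27669496 319.86252388 117.43101416]
N 8 row [1.548, 0.052, 0.803, 0.009, 4.599, 0.013] |t|mm 17.446689086883538 rot 4.599512077295956
N 6 row [1.342, 0.105, 3.147, -0.0, -0.0, 0.0] |t|mm 34.22486562088039 rot 6.366109152114652e-16
```

{"fn": "step_arm", "kwargs": {
  "plan": [
    {"grip":3.0,"tx":1.55,"ty":0.05,"tz":0.8,"ax":0,"ay":4.6,"az":0},
    {"grip":3.0,"tx":1.55,"ty":0.05,"tz":0.8,"ax":0,"ay":4.6,"az":0},
    {"grip":3.0,"tx":1.55,"ty":0.05,"tz":0.8,"ax":0,"ay":4.6,"az":0},
    {"grip":3.0,"tx":1.55,"ty":0.05,"tz":0.8,"ax":0,"ay":4.6,"az":0},
    {"grip":3.0,"tx":1.55,"ty":0.05,"tz":0.8,"ax":0,"ay":4.6,"az":0},
    {"grip":3.0,"tx":1.55,"ty":0.05,"tz":0.8,"ax":0,"ay":4.6,"az":0},
    {"grip":3.0,"tx":1.55,"ty":0.05,"tz":0.8,"ax":0,"ay":4.6,"az":0},
    {"grip":3.0,"tx":1.55,"ty":0.05,"tz":0.8,"ax":0,"ay":4.6,"az":0}
  ]
}}

```text
time: 30.62
tool_pos: [494.4, 120.8, 158.9]
tcp_rot: [-180.0, -54.9, 86.0]
ft_force: [0.1, 0.2, -2.5]
finger_gap: 45.4
```

```bash
python3 look.py;python3 st.py 4; python3 - <<'E'
from h import *
T,s=cur();v=np.load('v4.npy')
A2=att(86,54.93);c2=np.array([514,311,110]);t2=T_of(c2-A2@v,A2);print(t2[:3,3])
plan(T,t2,1)
E
```

```text
30.6167 [494.4 120.8 158.9] [-180.   -54.9   86. ] q [-26.3   6.9 111.3  49.2  90.1 -35.4] qd 44.7 gap 45.4 F [ 0.1  0.2 -2.5]
c [493.1 111.9 171.4] bz [1.6000e-03 5.0000e-04 1.0001e+00] F [ 0.1  0.2 -2.5] t 30.6167
[515.27669496 319.86252388  97.43101416]
N 1 row [6.48, 0.707, 19.898, -0.037, 0.036, -0.004] |t|mm 209.38323131566878 rot 0.05125916614722314
```

{"fn": "step_arm", "kwargs": {
  "plan": [
    {"grip":3.0,"tx":0.91,"ty":0.1,"tz":2.79,"ax":0,"ay":0,"az":0},
    {"grip":3.0,"tx":1.1,"ty":0.12,"tz":3.4,"ax":0,"ay":0,"az":0},
    {"grip":3.0,"tx":1.17,"ty":0.13,"tz":3.6,"ax":0,"ay":0,"az":0},
    {"grip":3.0,"tx":1.17,"ty":0.13,"tz":3.6,"ax":0,"ay":0,"az":0},
    {"grip":3.0,"tx":0.97,"ty":0.1,"tz":3.0,"ax":0,"ay":0,"az":0},
    {"grip":3.0,"tx":0.62,"ty":0.07,"tz":1.9,"ax":0,"ay":0,"az":0},
    {"grip":3.0,"tx":0.36,"ty":0.04,"tz":1.1,"ax":0,"ay":0,"az":0},
    {"grip":3.0,"tx":0.17,"ty":0.02,"tz":0.5,"ax":0,"ay":0,"az":0}
  ]
}}

```text
time: 31.28
tool_pos: [514.4, 320.4, 95.8]
tcp_rot: [-179.8, -54.7, 86.0]
ft_force: [0.2, -0.0, -1.1]
finger_gap: 45.5
```

{"fn": "step_arm", "kwargs": {
  "plan": [
    {"grip":3.0,"tx":0,"ty":0,"tz":0,"ax":0,"ay":0,"az":0},
    {"grip":3.0,"tx":0,"ty":0,"tz":0,"ax":0,"ay":0,"az":0}
  ]
}}

```text
time: 31.45
tool_pos: [515.8, 318.4, 96.7]
tcp_rot: [-180.0, -54.7, 86.0]
ft_force: [-0.4, -0.2, -1.5]
finger_gap: 45.4
```

```bash
python3 look.py wrist:w19 side:s19 top:t19;python3 st.py 4; python3 - <<'E'
from h import *
T,s=cur();v=np.load('v4.npy')
A2=att(86,54.93);c2=np.array([514,311,44]);t2=T_of(c2-A2@v,A2);print(t2[:3,3])
plan(T,t2,1)
E
```

```text
31.45 [515.8 318.4  96.7] [-180.   -54.7   86. ] q [ -3.4  12.2 113.3  60.2  70.  -29.9] qd 0.9 gap 45.4 F [-0.4 -0.2 -1.5]
c [515.  309.2 109.6] bz [0.0011 0.0041 1.    ] F [-0.6  0.1 -1.8] t 31.6
[515.27669496 319.86252388  31.43101416]
N 1 row [-5.241, -0.12, 3.936, 0.062, 0.239, -0.018] |t|mm 65.55519010560903 rot 0.24713981800330867
```

View pics/w19.png

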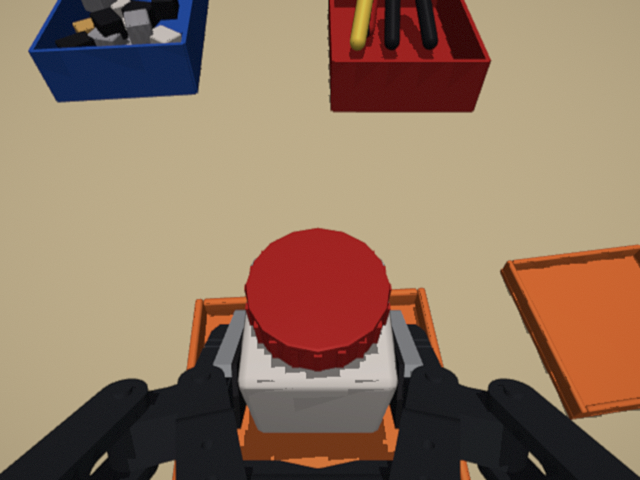

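View pics/s19.png

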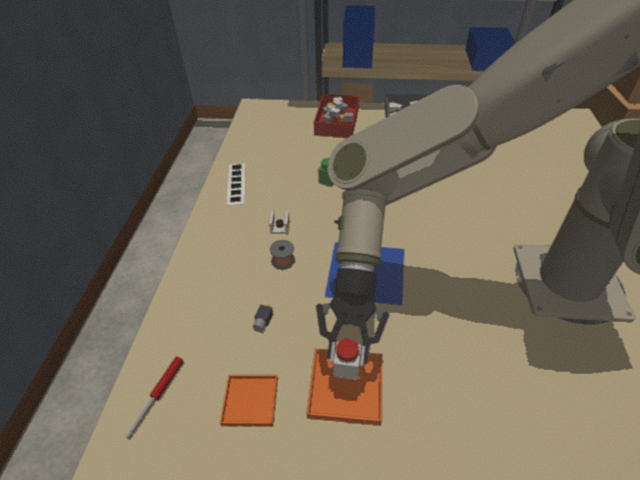

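Bottle upright above the large tray, centred between its side walls (195–430 at the far rim, bottle at 318). Lower.

{"fn": "step_arm", "kwargs": {
  "plan": [
    {"grip":3.0,"tx":-0.6,"ty":-0.02,"tz":0.45,"ax":0.02,"ay":0.04,"az":0},
    {"grip":3.0,"tx":-1.1,"ty":-0.02,"tz":0.83,"ax":0.02,"ay":0.05,"az":0},
    {"grip":3.0,"tx":-1.2,"ty":-0.02,"tz":0.9,"ax":0.02,"ay":0.05,"az":0},
    {"grip":3.0,"tx":-0.95,"ty":-0.02,"tz":0.71,"ax":0,"ay":0.05,"az":0},
    {"grip":3.0,"tx":-0.6,"ty":-0.02,"tz":0.45,"ax":0,"ay":0.05,"az":0},
    {"grip":3.0,"tx":-0.4,"ty":-0.02,"tz":0.3,"ax":0,"ay":0,"az":0},
    {"grip":3.0,"tx":-0.25,"ty":0,"tz":0.19,"ax":0,"ay":0,"az":0},
    {"grip":3.0,"tx":-0.14,"ty":0,"tz":0.1,"ax":0,"ay":0,"az":0}
  ]
}}

```text
time: 32.27
tool_pos: [514.6, 321.0, 30.8]
tcp_rot: [-179.9, -54.9, 85.9]
ft_force: [-0.7, 0.8, -2.7]
finger_gap: 45.6
```

{"fn": "step_arm", "kwargs": {
  "plan": [
    {"grip":3.0,"tx":0,"ty":0,"tz":0,"ax":0,"ay":0,"az":0}
  ]
}}

```text
time: 32.35
tool_pos: [514.6, 321.0, 31.1]
tcp_rot: [-179.9, -54.9, 86.0]
ft_force: [0.4, 0.5, -1.7]
finger_gap: 45.3
```

```bash
python3 look.py;python3 st.py 4
```

```text
32.35 [514.6 321.   31.1] [-179.9  -54.9   86. ] q [ -3.3  20.6 112.4  63.2  66.5 -37.1] qd 0.6 gap 45.3 F [ 0.4  0.5 -1.7]
c [513.4 312.2  43.6] bz [ 2.1000e-03 -4.0000e-04  1.0001e+00] F [ 0.4  0.5 -1.7] t 32.35
```

Centre at 43.6 mm; contact expected near 40. Down 3 mm.

{"fn": "step_arm", "kwargs": {
  "plan": [
    {"grip":3.0,"tx":-0.12,"ty":0,"tz":0.08,"ax":0,"ay":0,"az":0},
    {"grip":3.0,"tx":-0.09,"ty":0,"tz":0.06,"ax":0,"ay":0,"az":0},
    {"grip":3.0,"tx":-0.04,"ty":0,"tz":0.03,"ax":0,"ay":0,"az":0},
    {"grip":3.0,"tx":0,"ty":0,"tz":0,"ax":0,"ay":0,"az":0}
  ]
}}

```text
time: 32.68
tool_pos: [514.5, 321.1, 28.2]
tcp_rot: [-179.9, -54.9, 86.0]
ft_force: [-0.1, -1.0, -1.6]
finger_gap: 45.7
```

```bash
python3 st.py 4
```

```text
c [513.2 312.2  40.7] bz [ 1.9000e-03 -3.0000e-04  1.0001e+00] F [-0.1 -1.  -1.6] t 32.6833
```

{"fn": "step_arm", "kwargs": {
  "plan": [
    {"grip":3.0,"tx":-0.06,"ty":0,"tz":0.04,"ax":0,"ay":0,"az":0},
    {"grip":3.0,"tx":-0.04,"ty":0,"tz":0.03,"ax":0,"ay":0,"az":0},
    {"grip":3.0,"tx":0,"ty":0,"tz":0,"ax":0,"ay":0,"az":0},
    {"grip":3.0,"tx":0,"ty":0,"tz":0,"ax":0,"ay":0,"az":0}
  ]
}}

```text
time: 33.02
tool_pos: [514.7, 321.3, 27.7]
tcp_rot: [-179.9, -55.0, 86.1]
ft_force: [-2.0, -2.7, 5.7]
finger_gap: 45.6
```

```bash
python3 st.py 4
```

```text
c [513.5 312.4  40.3] bz [ 0.0015 -0.0016  1.0001] F [-2.  -2.7  5.7] t 33.0167
```

Contact with the tray floor. Release and back off along the fingers.

{"fn": "step_arm", "kwargs": {
  "plan": [
    {"grip":6.8,"tx":0,"ty":0,"tz":0,"ax":0,"ay":0,"az":0},
    {"grip":6.8,"tx":0,"ty":0,"tz":0,"ax":0,"ay":0,"az":0},
    {"grip":6.8,"tx":0,"ty":0,"tz":0,"ax":0,"ay":0,"az":0},
    {"grip":6.8,"tx":0,"ty":0,"tz":0,"ax":0,"ay":0,"az":0},
    {"grip":6.8,"tx":0,"ty":0,"tz":-0.7,"ax":0,"ay":0,"az":0},
    {"grip":6.8,"tx":0,"ty":0,"tz":-1.8,"ax":0,"ay":0,"az":0},
    {"grip":6.8,"tx":0,"ty":0,"tz":-2.6,"ax":0,"ay":0,"az":0},
    {"grip":6.8,"tx":0,"ty":0,"tz":-2.6,"ax":0,"ay":0,"az":0}
  ]
}}

```text
time: 33.68
tool_pos: [509.2, 257.6, 71.2]
tcp_rot: [-179.7, -54.9, 85.9]
ft_force: [-0.3, -0.0, -0.7]
finger_gap: 68.1
```

{"fn": "step_arm", "kwargs": {
  "plan": [
    {"grip":6.8,"tx":0,"ty":0,"tz":-2.6,"ax":0,"ay":0,"az":0},
    {"grip":6.8,"tx":0.6,"ty":0,"tz":-2.6,"ax":0,"ay":0,"az":0},
    {"grip":6.8,"tx":1.2,"ty":0,"tz":-1.5,"ax":0,"ay":0,"az":0},
    {"grip":6.8,"tx":0.5,"ty":0,"tz":-0.6,"ax":0,"ay":0,"az":0},
    {"grip":6.8,"tx":0,"ty":0,"tz":0,"ax":0,"ay":0,"az":0},
    {"grip":6.8,"tx":0,"ty":0,"tz":0,"ax":0,"ay":0,"az":0},
    {"grip":6.8,"tx":0,"ty":0,"tz":0,"ax":0,"ay":0,"az":0}
  ]
}}

```text
time: 34.27
tool_pos: [506.2, 212.3, 130.6]
tcp_rot: [-179.7, -54.9, 85.9]
ft_force: [-0.2, 0.3, -0.3]
finger_gap: 68.3
```

```bash
python3 look.py wrist:w20 side:s20 top:t20; python3 - <<'E'
from h import *
K=camera_model("wrist")["intrinsics"];P=np.load("w20.npy");c=np.array([513.5,312.4,40])
for p in [c+[0,0,35],c+[-1.6,-23,12],c+[-1.6,-23,-35]]: print(proj(K,P,p).round())
E
```

```text
34.2667 [506.2 212.3 130.6] [-179.7  -54.9   85.9] q [-15.9   8.2 113.5  54.1  81.1 -32.5] qd 0.6 gap 68.3 F [-0.2  0.3 -0.3]
[319. 222.]
[319. 273.]
[319. 309.]
```

View pics/w20.png

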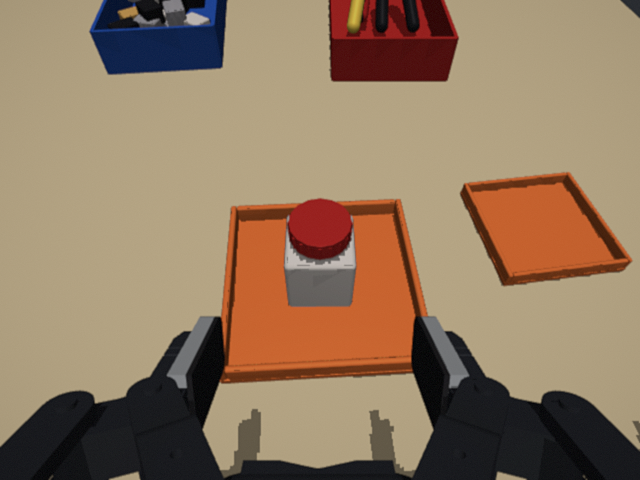

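View pics/s20.png

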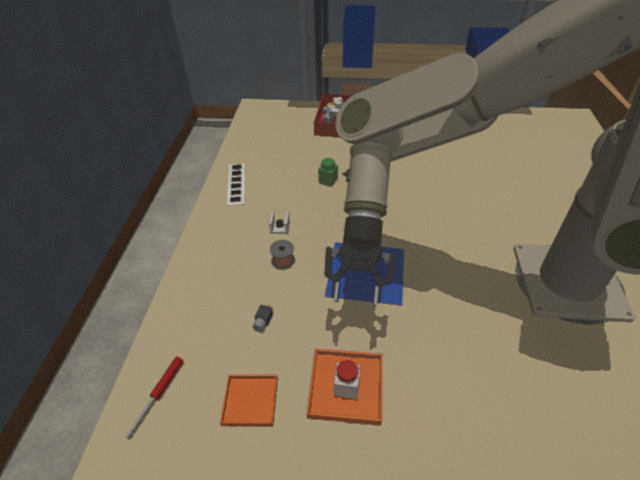

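View pics/t20.png

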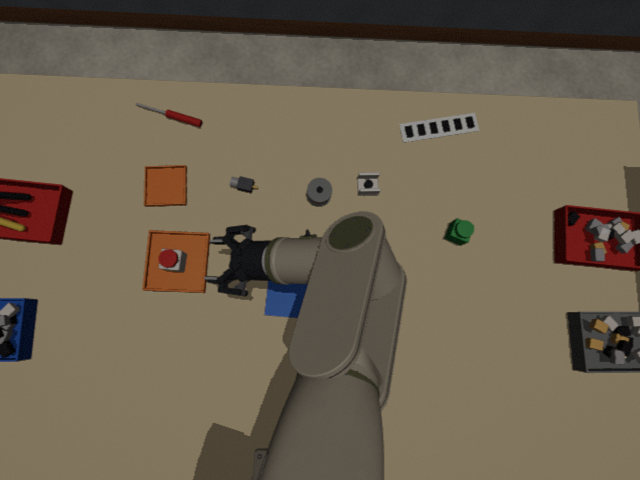

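The bottle stands upright in the large tray: wrist view cap (320,225), base row 306. The spool (319,191), housing (369,184), gear motor (244,184) and green bottle (461,231) are at the same pixels as at the start. The gripper is clear, so I'll hand in.

```bash
python3 -c "
from bench import *
print(hand_in())"
```

```text
the job is handed in; nothing more can be done
None
```

The job is done and handed in at about 34 s of the 72 s allowed; no verdict was reported.

**What I did:** I laid the bottle on its side on the mat to change grip and stood it on its red cap on the mat. It stood released, gripper backed off, for well over a second. I then took it again, laid it on the mat once more to change grip, and stood it upright, cap up, in the larger orange tray and let go.

**Last checks:**
- **Bottle:** In the wrist picture it stands upright within a few pixels of the predicted spot, near the tray's centre (about 513, 312 mm).
- **Bystanders:** The spool, housing, gear motor and green look-alike are at the same pixels in the top view as at the start.
- **Gripper and forces:** The gripper is open and clear of everything. The wrist force never read above about 8 N at the end of any move.

**What failed or disagreed:**
- My first move call was refused because its rows left out some values; nothing moved.
- My first approach to the bottle ran the elbow against its limit (143.0° of 143.12°) before touching anything. I backed off and tilted sideways instead.
- The side camera's left-right (y) positions differed from the top camera's by 6–9 mm. I trusted the wrist and top cameras for the bottle and mat, and took a value between all three for the tray.

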